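# Hang a ring gauge on its slanted latching peg

### The arm

A 6-joint arm with a two-finger parallel gripper is mounted at the origin on a cart in front of the work surface, level with it; the furniture and walls round the work are solid. World frame = base frame: x ahead of the robot, y to its left, z up, the work surface at z = 0. Lengths are in m, angles in rad, forces in N, time in s.
With the tool pointing down it reaches from about 0.375 to 0.9 m from the base axis. Payload 3.1 kg.
Tool frame: the origin (TCP) lies at the very end of the fingers, on their centre line; the grasp point (between the pads) lies 19 mm behind it; z points along the fingers, y is the direction in which the jaws open and shut (so a half turn about z gives the same grasp; the last joint's range is limited). The gripper opens to 87 mm and grips with 3 to 60 N. Pads are 19 mm wide; open, the fingers measure 117 mm over their backs; the gripper's body (75 mm by 190 mm) begins 51 mm behind the grasp point.
Start: joints at [0.976, 0.527, 1.433, -0, 1.181, -0.178], TCP at [0.253, 0.571, 0.223] pointing down, gripper open.
Joint ranges: [-3.08, 3.08], [-0.75, 2.2], [0.22, 2.44], [-1.43, 4.57], [0, 2.65], [-2.85, 2.85]. Speed limits (rad/s): [2.79, 2.79, 3.14, 3.14, 3.14, 3.14].

### API

Orientations are given as a unit quaternion [x, y, z, w].
In Python, from rig import robot gives the robot as it stands. The module is installed in compiled form; this text tells all that it offers.
- The arm moves only by the tool send_rows, never from a script. Its argument "deltas" is a list of rows, each an object of numbers: "tx", "ty", "tz": the shift along the tool's x, y, z in cm; "rx", "ry", "rz": the turn, a rotation vector about the tool's x, y, z in rad. A call has 1 to 5 rows; each row is the pose to reach, as a shift and turn from the pose commanded when the call began, along the tool's axes at that moment; what a row does not reach only later rows make up. A row lasts 1/12 s, in which the tool goes at most 41.7 mm and 7.16 degrees, less where a joint would pass 70% of its speed; a pose out of reach is approached as far as the arm can. A call with a gripper value outside its range is refused whole. "claw" is the finger opening in cm, from 0 to 8.7, set as the call begins (left out, the last holds). The fingers move at their own pace and stop on an object; "squeeze" is the grip in N (left out, the last holds). Time passes only in rows, so rows that repeat a pose let the fingers close. It gives the time, the measured TCP pose, the force and the opening at its end, in the units of the state.
- robot.get_obs(): the state, without advancing time (a new reading comes with each control period).
- robot.camera(name): name is "scene" or "top"; returns a dict with "color" (480x640x3 uint8, red, green, blue), "z_map" (480x640 float32, m along the optical axis (not along the pixel's ray), 0 where there is no reading), "intrinsics" (3x3 intrinsics, pixels), "distortion" ([k1, k2, p1, p2, k3] as OpenCV has them; the pictures are not rectified), "R" (3x3) and "t" (3): a world point X has camera coordinates R X + t. Camera axes: x right, y down, z forward; pixel columns grow to the right and rows downward; lengths in m; the calibration is good to about 2 mm. A picture is of the moment at which its call begins.
- robot.hand_in(): hands the job in, once; it reports no verdict.
Trained networks look in the newest picture that a camera, given by its name, has taken for a name from the list of things; names that differ only in an ending like _2 or _b are one class to them, and where a whole thing is asked for, a point or a joint stands for the part that bears it (a point fixed in the world has none). Each returns a list of dicts, best first, with "p" (0 to 1); they miss things now and then, are a little off and sometimes report something else, mostly with a low value. They report only what shows in the picture. A call takes as long as a camera call. They do not tell look-alikes from the thing itself.
- robot.outline_of(label, camera): "pixels" (480x640 bool, what is visible of it) and "xy" ([column, row] in pixels, amid what is visible of it).
- robot.tip_of(label, camera): "xy" ([column, row] in pixels: a listed point, or the origin of a listed thing).
The state is a dict: "time": time; "q": joint angles; "joint_velocities": joint speeds; "joint_torque": joint torques, N m; "position": TCP position; "tool_rot": TCP orientation; "ft_force": force on the tool from outside, world axes, zero at the start; "moment": the same for the moment, N m; "grip_width": finger opening in m.
Only numpy, scipy, OpenCV 4.12 (cv2) and the standard library are available. Lean on these libraries where they do the work, as an engineer would, in place of code of your own. Each camera call takes 0.05 s, during which the arm holds its last target.

### The job

Pick up the loose ring gauge with the wider hole, slide it onto the slanted peg of the empty holder along the peg's axis, and press it down against the sprung brass seat until the peg's spring keeper has snapped out above it and holds it there. Push gently, by feel, with no more than about 15 N on the holder; then let go, and leave the other loose ring where it lies.

Things in the scene. Friction and masses are not known exactly. Their poses are not given: they have to be found in the camera images.
- ring_wide_center (a point): Centre of the ring gauge to hang: plain steel ring, outer diameter 40 mm, 16 mm thick, through hole 15 mm in diameter, two fine grooves round its outside, about 0.1 kg, lying flat and loose on the worktop. The point is on the ring's axis half-way up (8 mm over the worktop at first). Both faces are alike.
- ring_wide: The same ring as a body; origin at the centre of its underside, z along its axis.
- ring_narrow_center (a point): Centre (half-way up) of the other loose ring: same outside, 40 mm by 16 mm, but its hole is only 8.4 mm and does not fit the peg. Leave it alone; which of the two lies where changes.
- ring_narrow: The same narrow-holed ring as a body; origin at the centre of its underside.
- stand_free: The empty holder, fixed to the worktop: grey base plate 100 x 70 x 12 mm, post leaning to the robot (the holder's -x side). Origin on the worktop, under the plate's centre (2 mm behind it). A second such holder with a ring already on it stands near; it is only clutter, and which stands where changes.
- stand_free_socket: Centre of the top face of the empty holder's leaning post (dark clamp collar, 33 mm diameter), 62 mm over the worktop. z is the peg's axis, pointing out to the tip, 55 degrees above level; x on the peg's upper side, y across. The peg is set s further out of the clamp than its innermost setting: s is 0 to 10 mm, different every time and not measured.
- seat (a joint): How far the sprung seat is pressed down, in m: 0 free, about 0.004 with the ring held by the keeper, 0.007 at the hard stop (noisy reading). If the ring is let go unlatched the seat pushes it back to 0.
- tip_in (a point): On the peg's axis (y, x = 0), 55.5 mm out from the socket: the rounded tip of the steel peg, 13 mm diameter, at s = 0; the real tip is s (0 to 10 mm) farther out along the axis. The ring must be slid on along the axis, 1 mm clearance all round.
- keeper_in (a point): 28 mm out from the socket on the peg's axis: height of the square lower shoulder of the spring keeper at s = 0. The keeper is a 5 mm wide nib on the peg's upper side, 3.5 mm proud; its ramp begins 11 mm nearer the tip. The ring rides over it with about 3 to 9 N. Once the whole ring is below the shoulder (seat pressed 4 mm) the keeper snaps out above it.
- seat_in (a point): 16 mm out from the socket on the peg's axis: face of the brass sprung seat disc (29 mm diameter) at s = 0; really s farther out, so feel for it. Its damped spring gives 3 N at first and 1 N more per mm; after 7 mm it is at its hard stop and the force rises steeply. Pushing on slowly (under 10 mm/s) until the push reaches about 13 N presses it past the 4 mm that latch the ring.
Things that resemble listed ones, but are neither listed nor needed, are in the scene too. Leave any turquoise look-alike of the ring_wide alone.

How it is judged:
On the way, in this order (a step that is already met when the one before it is completed fails the run):
1. the ring with the wider hole is lifted clear of the worktop (height (world z) of ring_wide_center above 0.05 m), for 0.1 s.
2. the ring is on the slanted peg, in line with it (z of ring_wide_center in the frame of stand_free_socket below 0.054 m and x of ring_wide_center in the frame of stand_free_socket between -0.004 and 0.004 m and y of ring_wide_center in the frame of stand_free_socket between -0.004 and 0.004 m and angle between the z axis of ring_wide and the z axis of stand_free_socket, either way round below 0.2 rad), for 0.1 s.
At the end, for the whole second after the job is handed in: The wide-holed ring sits on the empty holder's peg, its axis within 4 mm and 0.2 rad of the peg's, held by the keeper so that it still presses the seat down by more than 3 mm with the robot clear, and is at rest; the narrow-holed ring lies within 15 mm of where it was (value of joint seat above 0.003 m and z of ring_wide_center in the frame of stand_free_socket between 0.014 and 0.034 m and x of ring_wide_center in the frame of stand_free_socket between -0.004 and 0.004 m and y of ring_wide_center in the frame of stand_free_socket between -0.004 and 0.004 m and angle between the z axis of ring_wide and the z axis of stand_free_socket, either way round below 0.2 rad and linear speed of ring_wide below 0.02 m/s and distance of ring_narrow_center from where it was at the start of the episode below 0.015 m); the robot touches nothing.
It fails at once if the holder is pushed or struck with more than 35 N through the ring (contact force between ring_wide and stand_free above 35 N).
It fails at once if the holder is pushed or struck with more than 25 N by the robot (contact force between any of the fingers, the arm and stand_free above 25 N).
It fails at once if the other loose ring is moved (distance of ring_narrow_center from where it was at the start of the episode above 0.015 m).
It also fails if it takes over 59 s, if anything falls off the work surface, if the arm or the gripper's body presses on something with over 40 N, if the wrist force passes 120 N, or if a joint passes its speed limit or range.

## Working session

There is one attempt and no reset: what is moved stays moved. The work goes in short steps, Python scripts to look and compute and a tool call to move; the robot and the scene stay as the last step left them, time stands still between calls to the robot, and variables do not carry over. Pictures are saved under pics/ and viewed, and the job is handed in when it is done.

Besides the shell and the picture viewer there is one more tool, called after "Call:" as a command line: name --argument value ..., lists and objects as JSON in quotes. send_rows: Moves the arm, as the interface text tells. Its arguments: {"type":"object","properties":{"deltas":{"type":"array","items":{"type":"object","properties":{"tx":{"type":"number"},"ty":{"type":"number"},"tz":{"type":"number"},"rx":{"type":"number"},"ry":{"type":"number"},"rz":{"type":"number"}}}},"claw":{"type":"number"},"squeeze":{"type":"number"}},"required":["deltas"]}

```bash
mkdir -p pics; python3 - <<'E'
from rig import robot
import cv2,numpy as np,pickle
o=robot.get_obs();print(o)
for n in ["scene","top"]:
    c=robot.camera(n)
    cv2.imwrite(f"pics/{n}0.png",c["color"][:,:,::-1])
    pickle.dump(c,open(f"{n}0.pkl","wb"))
    print(n,c["intrinsics"],c["distortion"],c["R"],c["t"])
    for l in ["ring_wide_center","ring_narrow_center","stand_free","stand_free_socket","tip_in","seat_in","keeper_in"]:
        print(l,[(np.round(d["xy"],1),round(d["p"],2)) for d in robot.tip_of(l,n)])
    for l in ["ring_wide","ring_narrow","stand_free"]:
        print('out',l,[(np.round(d["xy"],1),round(d["p"],2),d["pixels"].sum()) for d in robot.outline_of(l,n)])
print(robot.get_obs()["time"])
E
```

```text
{'time': 0.0, 'q': array([ 9.75488742e-01,  5.28462738e-01,  1.43390608e+00, -1.13442458e-05,
        1.18137691e+00, -1.78487440e-01]), 'joint_velocities': array([-2.55444710e-04, -2.45329104e-04, -9.59484466e-05, -1.57613192e-03,
        1.03489351e-03,  6.96185737e-05]), 'joint_torque': array([ 1.47881568e-03, -4.40036631e+01, -1.76594245e+01,  6.31992845e-02,
        5.81065868e-02, -1.71415581e-04]), 'position': array([0.25258694, 0.5708873 , 0.22157253]), 'tool_rot': array([ 2.06902406e-01,  9.78360994e-01, -9.98940958e-04, -4.01337561e-04]), 'ft_force': array([-0.13314269, -0.64334286, -0.10158155]), 'moment': array([ 0.05043176,  0.02827336, -0.03830162]), 'grip_width': 0.08695322768286998}
scene [[514.87453218   0.         318.82359518]
 [  0.         514.87453218 233.18111305]
 [  0.           0.           1.        ]] [-0.06590386  0.          0.          0.          0.        ] [[ 0.69922098 -0.71480713 -0.0118655 ]
 [-0.36188314 -0.33958107 -0.86817354]
 [ 0.61654734  0.61133907 -0.49611886]] [-0.56178744  0.1770803   0.79283781]
ring_wide_center [(array([334.2, 319.7]),
[... 1038 characters left out ...]
12613972]
 [ 0.12655304  0.0189868  -0.99177812]] [-0.27763491  0.51124185  0.87561736]
ring_wide_center [(array([371.6, 272.7]), 0.9), (array([423.1, 303. ]), 0.89), (array([224.1, 232.4]), 0.61)]
ring_narrow_center [(array([287.5, 272.6]), 0.74)]
stand_free [(array([329.2, 170. ]), 0.93)]
stand_free_socket [(array([332.3, 176.4]), 0.61)]
tip_in [(array([334.7, 189.1]), 0.93)]
seat_in [(array([335. , 174.1]), 0.93)]
keeper_in [(array([332.5, 181.5]), 0.78)]
out ring_wide [(array([226. , 228.8]), 0.88, np.int64(433)), (array([377.9, 265.9]), 0.78, np.int64(460)), (array([424.6, 304.3]), 0.75, np.int64(469))]
out ring_narrow [(array([280.3, 277.2]), 0.57, np.int64(518))]
out stand_free []
1.1
```

View pics/scene0.png

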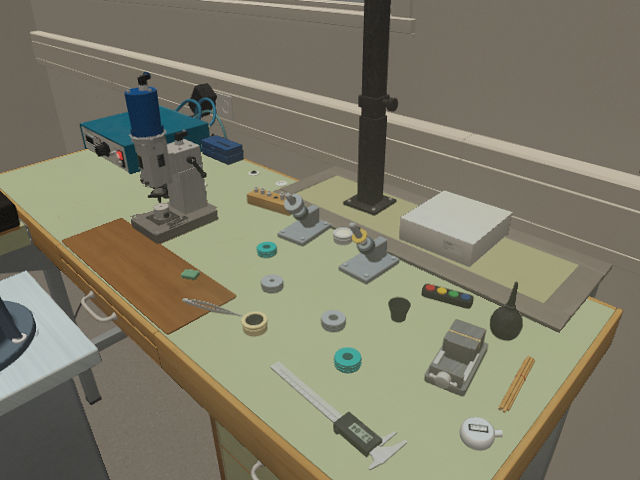

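View pics/top0.png

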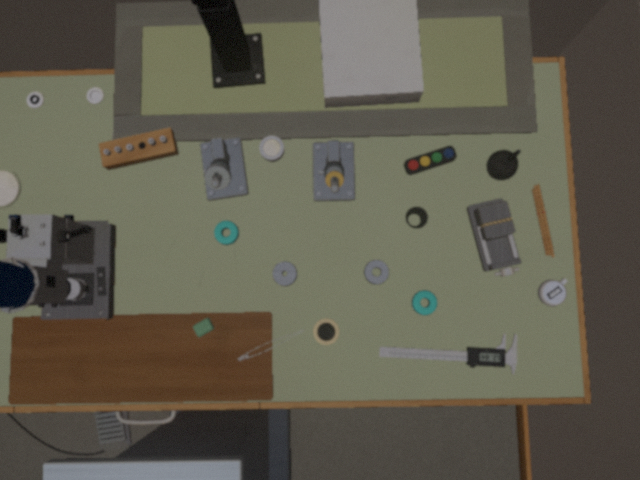

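```bash
python3 - <<'E'
import pickle,cv2,numpy as np
c=pickle.load(open("top0.pkl","rb"));im=c["color"][:,:,::-1]
a=cv2.resize(im[140:340,200:460],None,fx=3,fy=3,interpolation=cv2.INTER_CUBIC);cv2.imwrite("pics/topc.png",a)
c=pickle.load(open("scene0.pkl","rb"));im=c["color"][:,:,::-1]
a=cv2.resize(im[200:390,240:440],None,fx=3,fy=3,interpolation=cv2.INTER_CUBIC);cv2.imwrite("pics/scenec.png",a)
E
```

```text
(no output)
```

View pics/topc.png

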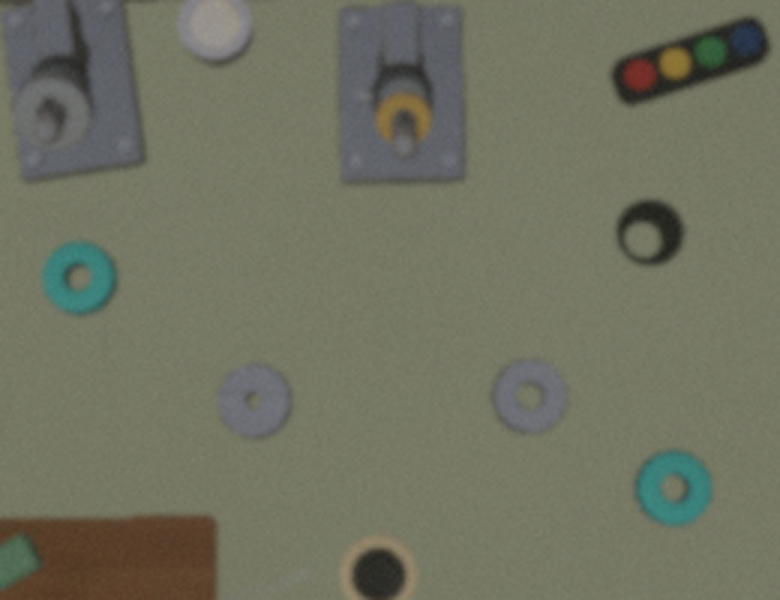

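View pics/scenec.png

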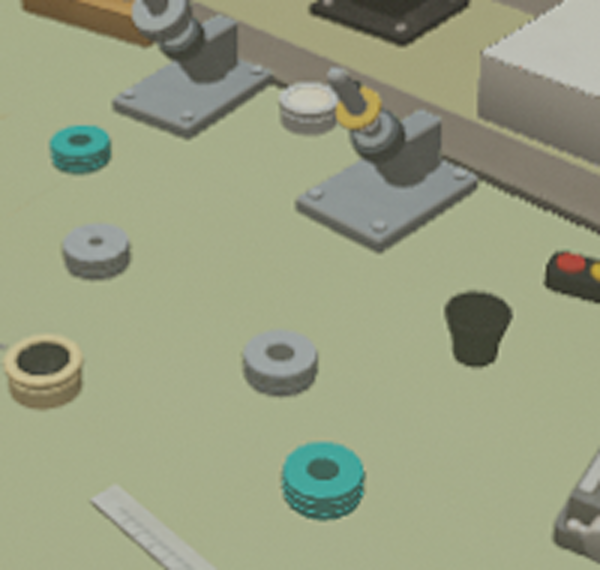

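```bash
cat > h.py <<'E'
import pickle,cv2,numpy as np
def load(n): return pickle.load(open(n+".pkl","rb"))
def norm(c,uv):
    return cv2.undistortPoints(np.asarray(uv,float).reshape(-1,1,2),c["intrinsics"],np.asarray(c["distortion"])).reshape(-1,2)
def ray(c,uv):
    n=norm(c,uv); d=np.c_[n,np.ones(len(n))]@c["R"]; return -c["R"].T@c["t"],d
def plane(c,uv,z):
    o,d=ray(c,uv); return o+d*((z-o[2])/d[:,2])[:,None]
def proj(c,X):
    r,_=cv2.Rodrigues(c["R"]); return cv2.projectPoints(np.asarray(X,float).reshape(-1,1,3),r,np.asarray(c["t"],float),c["intrinsics"],np.asarray(c["distortion"],float))[0].reshape(-1,2)
def cloud(c):
    h,w=c["z_map"].shape; uv=np.stack(np.meshgrid(np.arange(w),np.arange(h)),-1).reshape(-1,2)
    n=norm(c,uv); z=c["z_map"].reshape(-1); P=np.c_[n*z[:,None],z]; X=(P-c["t"])@c["R"]; X[z==0]=np.nan
    return X.reshape(h,w,3)
E
python3 - <<'E'
from h import *
for n in["top0","scene0"]:
    c=load(n);X=cloud(c)
    if n=="top0":
        T={"A":(377,272),"B":(285,273)}
    else: T={"A":(333,320),"B":(272,283)}
    for k,(u,v) in T.items():
        sub=X[v-16:v+17,u-16:u+17].reshape(-1,3)
        m=(sub[:,2]>.011)&(sub[:,2]<.022)
        print(n,k,m.sum(),sub[m].mean(0),(sub[m].max(0)+sub[m].min(0))/2,np.ptp(sub[m],0), np.nanmedian(sub[np.abs(sub[:,2])<.008,2]))
# stand in top: plate by depth
c=load("top0");X=cloud(c)
s=X[130:215,300:370]
m=(s[...,2]>.006)&(s[...,2]<.017)
cv2.imwrite("pics/m.png",m.astype(np.uint8)*255)
n,l,st,ce=cv2.connectedComponentsWithStats(m.astype(np.uint8));i=1+st[1:,4].argmax()
p=s[l==i]; r=cv2.minAreaRect(p[:,:2].astype(np.float32));print(r,cv2.boxPoints(r), len(p),p[:,2].mean())
g=s[(s[...,2]>.02)]
print(len(g))
for zz in np.arange(.02,.125,.008):
    q=g[(g[:,2]>=zz)&(g[:,2]<zz+.008)]
    if len(q): print(round(zz,3),len(q),q.min(0)[:2],q.max(0)[:2],q.mean(0)[:2])
E
```

```text
top0 A 404 [ 0.44487492 -0.38215043  0.01505796] [ 0.44492731 -0.38245811  0.01540091] [0.03922603 0.03913627 0.00871421] -0.0007683639807693314
top0 B 444 [ 0.44544663 -0.23248972  0.01503191] [ 0.44542234 -0.2325617   0.01512968] [0.03774192 0.03930721 0.00819099] -0.000849926996719303
scene0 A 271 [ 0.44180348 -0.38451893  0.0134572 ] [ 0.44289519 -0.38320916  0.0139669 ] [0.03854699 0.03877593 0.00587717] -0.0016005875693211556
scene0 B 226 [ 0.44250144 -0.2350166   0.01336069] [ 0.44308218 -0.23416713  0.01333634] [0.03908677 0.03882565 0.00452409] -0.0021709647278576574
((0.6153666377067566, -0.31638792157173157), (0.09975767880678177, 0.06997402012348175), 0.04094109311699867) [[ 0.5654628  -0.28143656]
 [ 0.5655128  -0.35141057]
 [ 0.66527045 -0.35133928]
 [ 0.6652205  -0.28136528]] 1656 0.011422961287076412
787
0.02 3 [ 0.62779204 -0.32823309] [ 0.63273045 -0.30523721] [ 0.63047002 -0.31291442]
0.028 2 [ 0.62456144 -0.32804119] [ 0.62746856 -0.3052014 ] [ 0.626015  -0.3166213]
0.036 15 [ 0.61966092 -0.32785441] [ 0.6489946  -0.30509631] [ 0.62766664 -0.31272257]
0.044 252 [ 
[... 157 characters left out ...]
4966]
0.06 142 [ 0.59737    -0.33171939] [ 0.61750841 -0.3016303 ] [ 0.60709038 -0.31651707]
0.068 28 [ 0.5746015  -0.32605259] [ 0.61242479 -0.30598058] [ 0.60310765 -0.31553174]
0.076 68 [ 0.5746851  -0.33075528] [ 0.59913975 -0.30292515] [ 0.5822913  -0.31499723]
0.084 105 [ 0.58024991 -0.32926397] [ 0.59707699 -0.3046037 ] [ 0.58944477 -0.31678797]
0.092 15 [ 0.5732207  -0.32274018] [ 0.58571732 -0.31051637] [ 0.57887193 -0.31725319]
0.1 30 [ 0.56880181 -0.32233726] [ 0.58243451 -0.31035765] [ 0.57596781 -0.31606662]
0.108 59 [ 0.55791869 -0.32219656] [ 0.57309387 -0.31021091] [ 0.56460131 -0.3161525 ]
0.116 12 [ 0.56058139 -0.32053744] [ 0.56826209 -0.31319716] [ 0.5641828  -0.31698972]
```

```bash
python3 - <<'E'
from h import *
c=load("top0");im=c["color"][:,:,::-1]
a=cv2.resize(im[135:210,300:370],None,fx=8,fy=8,interpolation=cv2.INTER_CUBIC);cv2.imwrite("pics/st.png",a)
c=load("scene0");im=c["color"][:,:,::-1]
a=cv2.resize(im[215:285,330:405],None,fx=8,fy=8,interpolation=cv2.INTER_CUBIC);cv2.imwrite("pics/ss.png",a)
E
```

```text
(no output)
```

View pics/st.png

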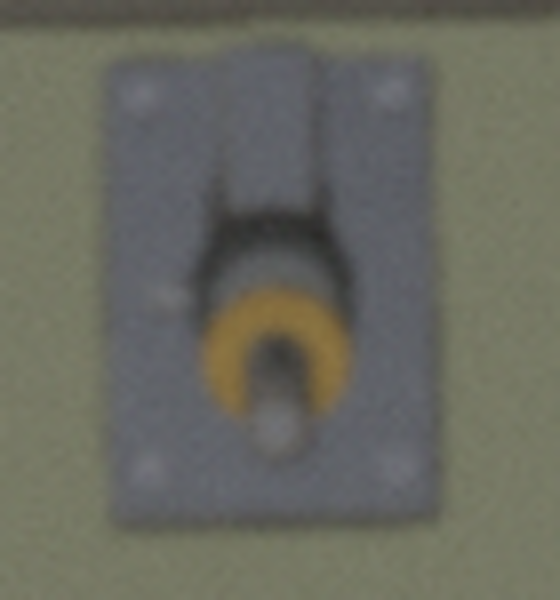

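View pics/ss.png

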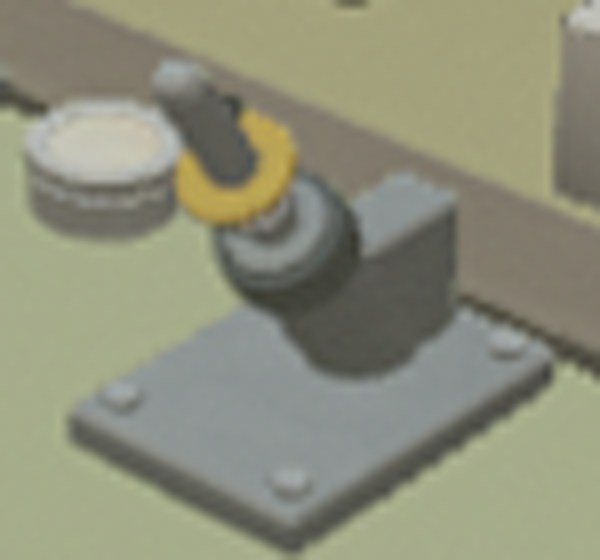

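```bash
python3 - <<'E'
from h import *
H=np.full((16,24),-1.)
for n in["top0","scene0"]:
    c=load(n);X=cloud(c).reshape(-1,3);print(n,-c["R"].T@c["t"])
    X=X[np.isfinite(X[:,0])]
    i=np.floor((X[:,0]-.1)/.06).astype(int);j=np.floor((X[:,1]+.64)/.06).astype(int)
    ok=(i>=0)&(i<16)&(j>=0)&(j<24)
    np.maximum.at(H,(i[ok],j[ok]),X[ok,2])
print("y",np.round(-.64+.03+.06*np.arange(24),2))
for a in range(16):print(round(.13+.06*a,2),' '.join(f"{int(v*100):3d}" for v in H[a]))
# ring circle fits & stand corners
c=load("top0")
g=cv2.cvtColor(c["color"],cv2.COLOR_RGB2GRAY)
E
```

```text
top0 [ 0.39094727 -0.30518116  0.92691953]
scene0 [-0.0319261  -0.82612929  0.54041233]
y [-0.61 -0.55 -0.49 -0.43 -0.37 -0.31 -0.25 -0.19 -0.13 -0.07 -0.01  0.05
  0.11  0.17  0.23  0.29  0.35  0.41  0.47  0.53  0.59  0.65  0.71  0.77]
0.13 -100 -100 -100 -100 -100 -100 -100   0   0   0   1   0   0   0 -100 -100 -100  -5  -9 -100 -100 -100 -100 -100
0.19 -100 -100 -100 -100 -100 -100 -100 -100 -100  -4  -4  -4 -100 -100 -100 -87 -87   4   4 -100 -100 -100 -100 -100
0.25   0   0   0   0   0   0   0   0   0   0   0   0   0   0   0   0   0   0   0   0   0   0   0 -100
0.31   1   1   0   0   0   2   0   1   1   0   0   0   0   0   0   0   0   0   0   0   0   0   0 -87
0.37   0   0   1   2   0   2   2   0   1   1   0  29  30   3   0   0   0   0   0   0   0   0   0   0
0.43   3   3   1   1   1   0   1   1   0   0   0  30  33   3   0   0   0   0   0   0   0   0   0   0
0.49   4   4   3   3   1   0   1   0   2   0   0  17  21   3   3   0   0   8   8   8   8   8   8   0
0.55   4   4   3   3   1  11   0   1  11   0   0  17  19   0   2 -87 -87   8   8   8   8   8   8   0
0.61   9   4   1   1   1  10   2   2  10   1   2   2   0   0   0 -100 -100   8 -100   8   8   8   8 -100
0.67   1   1   1   1   1   5   2   2   5   4   4   4   0   0   0   0   0   8   8   8 -100   8   8 -100
0.73   1   1   6   6   6   6   1   1   1   1   1   1   0   0   0   4   4   8   8   8   8   8 -100 -100
0.79   1   1   6   6   6   6   1  44  44   1   1   1   0   0   0   4   4   8   8   8   8   8   8 -100
0.85   1   1   5   6   6   6   1  44   2   1   1   1 -100 -100 -100 -100 -100   4   9  11  11  12   7 -100
0.91   1   1   3   6   6   6   1   1   1   1   1   1 -100 -100 -100 -100 -100 -100 -100  10  12  14   7 -100
0.97  42  46  45  45  44  44  43  43  43  42  38  39  39  39  39  39  39  39  39  39  39  39  38  38
1.03  41  46  45  45  44  44  44  43  43  38  40  40  40  40  40  40  40  39  39  39  39  38  34  34
```

```bash
python3 - <<'E'
from h import *
from scipy.optimize import least_squares
d=np.array([-np.cos(np.radians(55)),0,np.sin(np.radians(55))]);ex=np.array([np.sin(np.radians(55)),0,np.cos(np.radians(55))])
for n,(u0,u1,v0,v1) in {"top0":(300,370,130,215),"scene0":(330,405,215,285)}.items():
    c=load(n);X=cloud(c)[v0:v1,u0:u1]
    hsv=cv2.cvtColor(c["color"][v0:v1,u0:u1],cv2.COLOR_RGB2HSV)
    br=(hsv[...,1]>100)&(hsv[...,0]>14)&(hsv[...,0]<30)&(hsv[...,2]>90)
    k,l,st,ce=cv2.connectedComponentsWithStats(br.astype(np.uint8));i=1+st[1:,4].argmax();br=l==i
    B=X[br];print(n,"brass px",br.sum(),st[i][:4]+[u0,v0,0,0],"median",np.nanmedian(B,0))
    s0=np.array([.607,-.3164,.062])
    P=X.reshape(-1,3);P=P[np.isfinite(P[:,0])];q=P-s0
    w=q@d;a=q@ex;b=q[:,1]
    # brass face w
    qb=B-s0;print(" brass w,x,y:",np.round(np.percentile(qb@d,[10,50,90]),4),np.percentile(qb@ex,[2,98]),np.percentile(qb[:,1],[2,98]))
    m=(w>.035)&(w<.06)&(np.abs(a)<.014)&(np.abs(b)<.01)
    def f(p): return np.hypot(a[m]-p[0],b[m]-p[1])-.0065
    r=least_squares(f,[0,0],loss="soft_l1",f_scale=.001);print(" axis off",m.sum(),r.x,np.std(r.fun))
    mm=(np.hypot(a-r.x[0],b-r.x[1])<.009)&(w>.03)
    print(" tip w",np.sort(w[mm])[-8:])
    off=s0+ex*r.x[0]; off=off-d*(off[2]-.062)/d[2]; print(" axis at z=.062: x",off[0],"y",s0[1]+r.x[1])
    for nm,W in(("seat_in",.016),("keep",.028),("tip_in",.0555)):
        print(nm,proj(c,s0+ex*r.x[0]+[0,r.x[1],0]+d*W)[0])
E
```

```text
top0 brass px 135 [326 172  17  14] median [ 0.5880136  -0.31700705  0.08558396]
 brass w,x,y: [0.0282 0.0303 0.0325] [-0.01497127  0.00607222] [-0.0127799   0.01180701]
 axis off 55 [0.00253521 0.00383133] 0.0027039262735798625
 tip w [0.06818027 0.06826103 0.06836066 0.06878804 0.06880802 0.07006421
 0.07086741 0.07111287]
 axis at z=.062: x 0.61009491890562 y -0.3125686652044454
seat_in [330.95453673 170.57192651]
keep [331.07479439 173.41747345]
tip_in [331.3619311 180.2115297]
scene0 brass px 105 [352 229  15  14] median [ 0.5783226  -0.32164739  0.07919077]
 brass w,x,y: [0.0281 0.0296 0.0313] [-0.02213052  0.00321665] [-0.01417738  0.01039791]
 axis off 47 [-0.00931069 -0.00046566] 0.0009505821369858658
 tip w [0.0691252  0.06923877 0.06928789 0.0695027  0.07004134 0.07041774
 0.07059917 0.07208477]
 axis at z=.062: x 0.595633742917727 y -0.31686566285751244
seat_in [361.2631618  239.01872379]
keep [358.92683758 235.69361846]
tip_in [353.3916826  227.81766215]
```

```bash
cat > fit.py <<'E'
from h import *
from scipy.optimize import least_squares
C55,S55=np.cos(np.radians(55)),np.sin(np.radians(55))
d=np.array([-C55,0,S55]);ex=np.array([S55,0,C55]);ey=np.array([0,1.,0])
th=np.linspace(0,2*np.pi,120)
def circ(s0,w,r): return s0+d*w+r*(np.cos(th)[:,None]*ex+np.sin(th)[:,None]*ey)
T=load("top0");S=load("scene0")
def meas(p):
    s0=np.array([p[0],p[1],.062]);s=p[2]
    out=[]
    face=circ(s0,.016+s,.0145)
    tip=np.r_[circ(s0,.0555+s,.003),circ(s0,.0545+s,.005),circ(s0,.052+s,.0065)]
    a=proj(T,face);b=proj(S,face);t=proj(T,tip);u=proj(S,tip)
    return np.array([a[:,0].min(),a[:,0].max(),a[:,1].min(),t[:,1].max(),t[:,0].mean(),
      b[:,0].min(),b[:,1].max(),b[:,0].max(),u[:,0].min(),u[:,1].min()])
if __name__=="__main__":
    for n,(u0,u1,v0,v1) in {"top0":(300,370,135,210),"scene0":(330,405,215,285)}.items():
        c=load(n);im=c["color"][v0:v1,u0:u1].astype(float)
        print(n)
        if n=="top0":
            print("row178",im[178-v0,22:46].astype(int).tolist());print("col331",im[30:55,31].astype(int).tolist());print("col335",im[50:64,35].astype(int).tolist())
    #               brassL brassR brassTop tipBot tipU  sL sBot sR tipL tipTop
    m=np.array([325.0,343.6,171.0,192.8,334.4, 351.6,242.8,366.8,349.0,222.2])
    r=least_squares(lambda p:meas(p)-m,[.607,-.316,.005],x_scale=[.01,.01,.01])
    print(r.x,np.round(r.fun,2))
    for cam,idx in(("T",range(5)),("S",range(5,10))):
        idx=list(idx);r=least_squares(lambda p:(meas(p)-m)[idx],[.607,-.316,.005],x_scale=[.01,.01,.01]);print(cam,r.x,np.round(r.fun,2))
E
python3 fit.py
```

```text
top0
row178 [[95, 99, 103], [96, 95, 102], [100, 95, 93], [114, 102, 83], [128, 106, 68], [137, 114, 66], [136, 115, 66], [130, 110, 64], [119, 103, 67], [104, 94, 74], [88, 83, 75], [75, 70, 67], [65, 64, 61], [68, 65, 60], [77, 72, 63], [92, 82, 62], [113, 96, 62], [126, 104, 63], [138, 115, 67], [137, 114, 66], [128, 107, 64], [113, 98, 75], [96, 92, 87], [96, 99, 102]]
col331 [[60, 62, 60], [72, 73, 74], [82, 84, 86], [92, 94, 96], [91, 93, 92], [99, 96, 90], [109, 97, 79], [124, 104, 68], [129, 107, 63], [134, 110, 63], [133, 112, 64], [125, 106, 67], [117, 102, 72], [104, 94, 74], [96, 88, 74], [92, 85, 75], [88, 82, 74], [94, 87, 76], [92, 85, 76], [95, 89, 78], [99, 90, 80], [101, 94, 86], [105, 102, 97], [97, 96, 94], [100, 100, 100]]
col335 [[97, 97, 95], [103, 103, 104], [111, 112, 112], [108, 107, 110], [110, 111, 113], [108, 107, 105], [98, 97, 95], [92, 92, 94], [92, 94, 96], [94, 97, 101], [96, 98, 104], [98, 100, 106], [96, 98, 103], [95, 95, 100]]
scene0
[ 0.59651787 -0.31706501  0.00480709] [-0.3  -0.12  0.    0.18  0.21  0.29  0.01  0.32 -0.3  -0.04]
T [ 0.59303279 -0.31727455 -0.00448196] [-0.15 -0.14  0.01 -0.01  0.27]
S [ 0.60015815 -0.31030772 -0.00238103] [ 0.24 -0.11  0.08 -0.31  0.1 ]
```

```bash
python3 - <<'E'
from h import *
T=load("top0");S=load("scene0")
X=cloud(T);np.set_printoptions(linewidth=200)
print((X[176:195,329:341,2]*1000).round().astype(int))
print((X[176:195,335,0]*1000).round(1))
X=cloud(S)
print((X[220:246,345:370,2]*1000).round().astype(int))
for uv in [(350,225),(352,227)]: print(X[uv[1],uv[0]])
E
```

```text
[[                  86                   85                   87                   86                   86                   86                   83                   84                   88
                    85                   86                   89]
 [                  86                   87                   84                   88                   90                   90                   93                   84                   86
                    84                   87                   84]
 [                  84                   88                   89                   90                  102                  101                  100                   92                   85
                    87                   84                   84]
 [                  83                   86                   90                   90                  100                  104                  101                   90                   88
                    84                   84                   85]
 [                  84                   89                   96        
[... 17229 characters left out ...]
            -2                   -2                   -4                   -3                   -3                   -2                   -2                   -2
                    -4                   -3                   53                   53                   56                   55                   56                   57                   59
                    58                   58                   59                   58                   60                   59                   59]]
[ 0.55772141 -0.31739606  0.11188105]
[ 0.55886224 -0.32105118  0.10886461]<stdin>:4: RuntimeWarning: invalid value encountered in cast
<stdin>:7: RuntimeWarning: invalid value encountered in cast
```

```bash
cat > fit2.py <<'E'
from fit import *
def data(n,u0,u1,v0,v1,zb):
    c=load(n);X=cloud(c)[v0:v1,u0:u1]
    hsv=cv2.cvtColor(c["color"][v0:v1,u0:u1],cv2.COLOR_RGB2HSV)
    br=((hsv[...,1]>100)&(hsv[...,0]>14)&(hsv[...,0]<30)&(hsv[...,2]>90)).astype(np.uint8)
    k,l,st,ce=cv2.connectedComponentsWithStats(br);i=1+st[1:,4].argmax()
    return X,X[(l==i)]+[0,0,zb]
T0=data("top0",300,370,135,210,0);S0=data("scene0",330,405,215,285,0)
P=T0[0];m=(P[...,2]>.007)&(P[...,2]<.016);print("top plate z",np.median(P[m][:,2]))
Q=S0[0];m=(Q[...,2]>.005)&(Q[...,2]<.016)&(Q[...,0]>.57)&(Q[...,0]<.66)&(Q[...,1]>-.35)&(Q[...,1]<-.283);print("scene plate z",np.median(Q[m][:,2]),m.sum(), Q[m].mean(0))
zt=.012-.0114; zs=.012-np.median(Q[m][:,2])
B=[T0[1]+[0,0,zt],S0[1]+[0,0,zs]]
pk=[]
for X,z in((P,zt),(Q,zs)):
    p=(X+[0,0,z]).reshape(-1,3);k=(p[:,2]>.098)&(p[:,2]<.14)&(abs(p[:,1]+.317)<.009)&(p[:,0]<.576)&(p[:,0]>.55);pk.append(p[k])
print([len(x) for x in pk],[len(b) for b in B])
m0=np.array([325.0,343.6,171.0,192.5,334.4, 351.6,242.8,366.8,349.0,222.2])
def sdf(p,s0,s): # capped cylinder, fillet 3mm
    q=p-s0;w=q@d;r=np.hypot(q@ex,q[:,1]);f=.003
    a=r-(.0065-f);b=w-(.0555+s-f)
    return np.hypot(np.maximum(a,0),np.maximum(b,0))+np.minimum(np.maximum(a,b),0)-f
def res(p,cams=(0,1),wp=1,wd=1):
    s0=np.array([p[0],p[1],.062]);out=[wp*(meas(p)-m0)/.4]
    for i in cams:
        out.append(wd*((B[i]-s0)@d-.016-p[2])/.001/len(B[i])**.5*1.5)
        out.append(wd*sdf(pk[i],s0,p[2])/.001/len(pk[i])**.5*1.5)
    return np.concatenate(out)
for kw in(dict(),dict(cams=(0,)),dict(cams=(1,)),dict(wp=.05),dict(wp=.05,cams=(0,)),dict(wp=.05,cams=(1,))):
    r=least_squares(res,[.597,-.317,.005],kwargs=kw,x_scale=[.01]*3);p=r.x
    print(kw,np.round(p*1000,2),r.cost,np.round(meas(p)-m0,1),[np.round(1000*np.mean((B[i]-[p[0],p[1],.062])@d-.016-p[2]),1) for i in(0,1)])
E
python3 fit2.py
```

```text
top plate z 0.01125187730377035
scene plate z 0.009679869333232166 712 [ 0.60590324 -0.3218377   0.00983255]
[88, 75] [135, 105]
{} [ 597.22 -317.44    7.97] 224.90689751829427 [-0.1  0.2  0.3  0.9  0.5  0.1 -0.9  0.1 -0.5 -1.1] [np.float64(0.9), np.float64(1.0)]
{'cams': (0,)} [ 597.15 -317.35    7.32] 26.363009699346605 [-0.1  0.1  0.2  0.7  0.4  0.1 -0.8  0.2 -0.5 -0.9] [np.float64(1.5), np.float64(1.6)]
{'cams': (1,)} [ 597.03 -317.41    7.3 ] 207.47844024526827 [-0.1  0.2  0.3  0.8  0.5  0.1 -0.7  0.2 -0.5 -0.8] [np.float64(1.5), np.float64(1.6)]
{'wp': 0.05} [ 597.43 -316.95    9.12] 210.89110754065587 [-0.4 -0.1  0.4  1.   0.2 -0.3 -1.4 -0.2 -0.9 -1.5] [np.float64(-0.1), np.float64(0.0)]
{'wp': 0.05, 'cams': (0,)} [ 597.94 -316.61    9.27] 14.966121527666633 [-0.6 -0.3  0.2  0.7 -0.1 -0.3 -1.6 -0.2 -0.9 -1.8] [np.float64(0.0), np.float64(0.2)]
{'wp': 0.05, 'cams': (1,)} [ 596.87 -317.08    8.9 ] 195.74613065386683 [-0.3 -0.   0.8  1.3  0.3 -0.4 -1.2 -0.3 -1.  -1.3] [np.float64(-0.2), np.float64(-0.1)]
```

```bash
cat > mv.py <<'E'
from rig import robot
import sys,numpy as np
from scipy.spatial.transform import Rotation as R
def tgt(x,y,z,q=(1,0,0,0),o=None):
    o=o or robot.get_obs();Rc=R.from_quat(o["tool_rot"])
    t=Rc.inv().apply(np.array([x,y,z])-o["position"])*100
    r=(Rc.inv()*R.from_quat(q)).as_rotvec()
    print("t",np.round(t,2),"r",np.round(r,4),"|",round(o["time"],2),np.round(o["position"],4),"q",np.round(o["q"],2),"F",np.round(o["ft_force"],1),"w",round(o["grip_width"],4))
TQ=(R.from_matrix(np.c_[[1,0,0],[0,-1,0],[0,0,-1]])*R.from_euler("y",0)).as_quat()
E
python3 - <<'E'
from mv import *
tgt(.33,.45,.45)
E
```

```text
t [-11.96  -7.99 -22.75] r [-0.     -0.      2.7248] | 1.1 [0.253  0.5715 0.2225] q [ 0.98  0.53  1.43  0.    1.18 -0.18] F [-0.2 -0.2 -0.8] w 0.0871
```

Call:
send_rows --deltas '[{"tx": -12,"ty": -8,"tz": -22.5,"rz": 0.6},{"tx": -12,"ty": -8,"tz": -22.5,"rz": 0.6},{"tx": -12,"ty": -8,"tz": -22.5,"rz": 0.6},{"tx": -12,"ty": -8,"tz": -22.5,"rz": 0.6},{"tx": -12,"ty": -8,"tz": -22.5,"rz": 0.6}]' --claw 6.5 --squeeze 25

```text
schema error: expected keys tx, ty, tz, rx, ry, rz
```

```bash
python3 - <<'E'
from mv import *
tgt(.45,0.05,.45)
E
```

```text
t [-39.13 -39.71 -22.75] r [-0.     -0.      2.7248] | 1.1 [0.253  0.5715 0.2225] q [ 0.98  0.53  1.43  0.    1.18 -0.18] F [-0.2 -0.2 -0.8] w 0.0871
```

Call:
send_rows --deltas '[{"tx": -12,"ty": -8,"tz": -22.5,"rx": 0,"ry": 0,"rz": 0.6},{"tx": -12,"ty": -8,"tz": -22.5,"rx": 0,"ry": 0,"rz": 0.6},{"tx": -12,"ty": -8,"tz": -22.5,"rx": 0,"ry": 0,"rz": 0.6},{"tx": -12,"ty": -8,"tz": -22.5,"rx": 0,"ry": 0,"rz": 0.6},{"tx": -12,"ty": -8,"tz": -22.5,"rx": 0,"ry": 0,"rz": 0.6}]' --claw 6.5 --squeeze 25

```text
time: 1.52
position: [0.3134, 0.4755, 0.3996]
tool_rot: [0.489, 0.872, -0.0, 0.0]
ft_force: [1.1, -0.3, -0.4]
grip_width: 0.0667
```

```bash
python3 - <<'E'
from mv import *
tgt(.33,0.45,.45)
tgt(.45,0.05,.45)
E
```

```text
t [-3.04  0.08 -5.04] r [0.0000e+00 1.0000e-04 2.1193e+00] | 1.52 [0.3134 0.4755 0.3996] q [ 0.79  0.3   1.32 -0.    1.53  0.24] F [ 1.1 -0.3 -0.4] w 0.0667
t [-43.43 -10.53  -5.04] r [0.0000e+00 1.0000e-04 2.1193e+00] | 1.52 [0.3134 0.4755 0.3996] q [ 0.79  0.3   1.32 -0.    1.53  0.24] F [ 1.1 -0.3 -0.4] w 0.0667
```

Call:
send_rows --deltas '[{"tx": -20,"ty": -5,"tz": -5,"rx": 0,"ry": 0,"rz": 0.62},{"tx": -20,"ty": -5,"tz": -5,"rx": 0,"ry": 0,"rz": 0.62},{"tx": -20,"ty": -5,"tz": -5,"rx": 0,"ry": 0,"rz": 0.62},{"tx": -20,"ty": -5,"tz": -5,"rx": 0,"ry": 0,"rz": 0.62},{"tx": -20,"ty": -5,"tz": -5,"rx": 0,"ry": 0,"rz": 0.62}]'

```text
time: 1.93
position: [0.3748, 0.2819, 0.4477]
tool_rot: [0.732, 0.681, 0.0, 0.0]
ft_force: [1.2, 0.1, 0.4]
grip_width: 0.0651
```

```bash
python3 - <<'E'
from mv import *
tgt(.45,-.15,.46)
E
```

```text
t [-42.54  10.59  -1.23] r [ 4.0000e-04 -7.0000e-04  1.4994e+00] | 1.93 [0.3748 0.2819 0.4477] q [ 0.41  0.1   1.45 -0.    1.59  0.48] F [1.2 0.1 0.4] w 0.0651
```

Call:
send_rows --deltas '[{"tx": -42.5,"ty": 10.5,"tz": -1.5,"rx": 0,"ry": 0,"rz": 0.62},{"tx": -42.5,"ty": 10.5,"tz": -1.5,"rx": 0,"ry": 0,"rz": 0.62},{"tx": -42.5,"ty": 10.5,"tz": -1.5,"rx": 0,"ry": 0,"rz": 0.62},{"tx": -42.5,"ty": 10.5,"tz": -1.5,"rx": 0,"ry": 0,"rz": 0.62},{"tx": -42.5,"ty": 10.5,"tz": -1.5,"rx": 0,"ry": 0,"rz": 0.62}]'

```text
time: 2.35
position: [0.411, 0.0769, 0.4546]
tool_rot: [0.905, 0.425, 0.0, 0.0]
ft_force: [0.5, -0.6, 0.1]
grip_width: 0.0651
```

```bash
python3 - <<'E'
from mv import *
tgt(.45,-.15,.45)
E
```

```text
t [-14.98  17.48   0.46] r [ 5.000e-04 -1.000e-03  8.789e-01] | 2.35 [0.411  0.0769 0.4546] q [-0.08  0.01  1.53  0.    1.6   0.61] F [ 0.5 -0.6  0.1] w 0.0651
```

Call:
send_rows --deltas '[{"tx": -15,"ty": 17.5,"tz": 0.5,"rx": 0,"ry": 0,"rz": 0.62},{"tx": -15,"ty": 17.5,"tz": 0.5,"rx": 0,"ry": 0,"rz": 0.62},{"tx": -15,"ty": 17.5,"tz": 0.5,"rx": 0,"ry": 0,"rz": 0.62},{"tx": -15,"ty": 17.5,"tz": 0.5,"rx": 0,"ry": 0,"rz": 0.62},{"tx": -15,"ty": 17.5,"tz": 0.5,"rx": 0,"ry": 0,"rz": 0.62}]'

```text
time: 2.77
position: [0.4475, -0.1284, 0.4499]
tool_rot: [0.992, 0.129, 0.0, 0.0]
ft_force: [1.2, -0.6, 0.1]
grip_width: 0.0649
```

```bash
python3 - <<'E'
from mv import *
tgt(.445,-.382,.12)
E
```

```text
t [-6.75 24.44 33.  ] r [ 0.0003 -0.0008  0.2582] | 2.77 [ 0.4475 -0.1284  0.4499] q [-0.52  0.1   1.45  0.    1.6   0.79] F [ 1.2 -0.6  0.1] w 0.0649
```

Call:
send_rows --deltas '[{"tx": -6.75,"ty": 24.4,"tz": 33,"rx": 0,"ry": 0,"rz": 0.2585},{"tx": -6.75,"ty": 24.4,"tz": 33,"rx": 0,"ry": 0,"rz": 0.2585},{"tx": -6.75,"ty": 24.4,"tz": 33,"rx": 0,"ry": 0,"rz": 0.2585},{"tx": -6.75,"ty": 24.4,"tz": 33,"rx": 0,"ry": 0,"rz": 0.2585},{"tx": -6.75,"ty": 24.4,"tz": 33,"rx": 0,"ry": 0,"rz": 0.2585}]'

```text
time: 3.18
position: [0.4469, -0.2544, 0.2832]
tool_rot: [1.0, 0.003, 0.0, 0.0]
ft_force: [0.6, -0.6, 0.3]
grip_width: 0.0649
```

```bash
python3 - <<'E'
from mv import *
tgt(.445,-.382,.1)
E
```

```text
t [-0.28 12.75 18.33] r [ 0.0006 -0.0007  0.006 ] | 3.18 [ 0.4469 -0.2544  0.2832] q [-0.74  0.31  1.63  0.    1.2   0.83] F [ 0.6 -0.6  0.3] w 0.0649
```

Call:
send_rows --deltas '[{"tx": -0.25,"ty": 12.75,"tz": 16,"rx": 0,"ry": 0,"rz": 0.003},{"tx": -0.25,"ty": 12.75,"tz": 16,"rx": 0,"ry": 0,"rz": 0.003},{"tx": -0.25,"ty": 12.75,"tz": 16,"rx": 0,"ry": 0,"rz": 0.003},{"tx": -0.25,"ty": 12.75,"tz": 16,"rx": 0,"ry": 0,"rz": 0.003},{"tx": -0.25,"ty": 12.75,"tz": 16,"rx": 0,"ry": 0,"rz": 0.003}]'

```text
time: 3.6
position: [0.4451, -0.3821, 0.1224]
tool_rot: [1.0, 0.001, -0.0, -0.0]
ft_force: [0.5, -0.0, 0.4]
grip_width: 0.0651
```

```bash
python3 - <<'E'
from mv import *
import cv2
c=robot.camera("scene")
tgt(.445,-.3823,.0035)
cv2.imwrite("pics/s1.png",cv2.resize(c["color"][150:400,200:480,::-1],None,fx=2.5,fy=2.5))
E
```

```text
t [ 0.22 -0.21 11.25] r [-0.0036  0.0052  0.0005] | 3.65 [ 0.4433 -0.3848  0.116 ] q [-0.9   0.62  1.62 -0.    0.91  0.67] F [ 1.  -2.8 -4.2] w 0.065
```

View pics/s1.png

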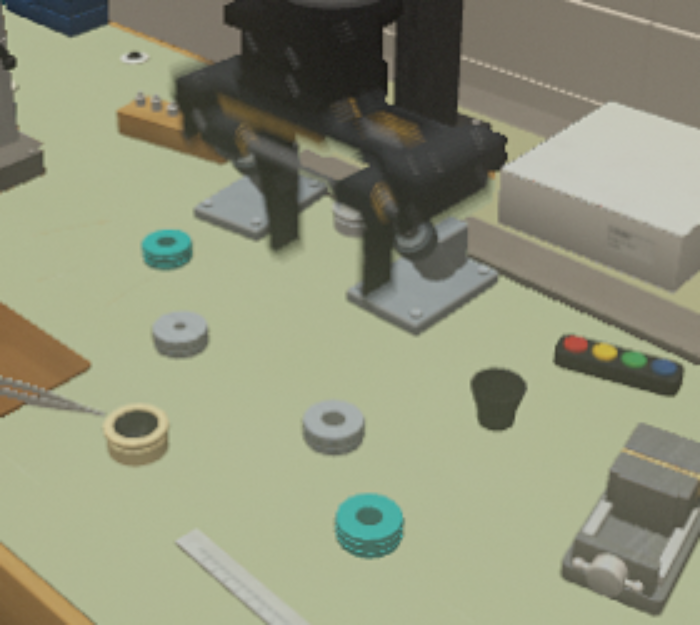

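Call:
send_rows --deltas '[{"tx": 0,"ty": 0,"tz": 4,"rx": 0,"ry": 0,"rz": 0},{"tx": 0,"ty": 0,"tz": 7,"rx": 0,"ry": 0,"rz": 0},{"tx": 0,"ty": 0,"tz": 8,"rx": 0,"ry": 0,"rz": 0},{"tx": 0,"ty": 0,"tz": 8,"rx": 0,"ry": 0,"rz": 0},{"tx": 0,"ty": 0,"tz": 8,"rx": 0,"ry": 0,"rz": 0}]'

```text
time: 4.07
position: [0.4459, -0.3808, 0.0449]
tool_rot: [1.0, 0.002, 0.0, 0.0]
ft_force: [0.7, -0.1, -0.3]
grip_width: 0.0654
```

```bash
python3 - <<'E'
from mv import *
import cv2
c=robot.camera("scene")
tgt(.445,-.3823,.0035)
cv2.imwrite("pics/s2.png",cv2.resize(c["color"][200:400,240:440,::-1],None,fx=3,fy=3))
c=robot.camera("top")
cv2.imwrite("pics/t2.png",cv2.resize(c["color"][140:340,200:460,::-1],None,fx=3,fy=3))
E
```

```text
t [-0.15  0.08  4.24] r [ 0.0022 -0.0018  0.0036] | 4.12 [ 0.4465 -0.3814  0.0459] q [-0.9   0.72  1.66  0.    0.75  0.67] F [-0.4  0.4  0. ] w 0.0647
```

View pics/s2.png

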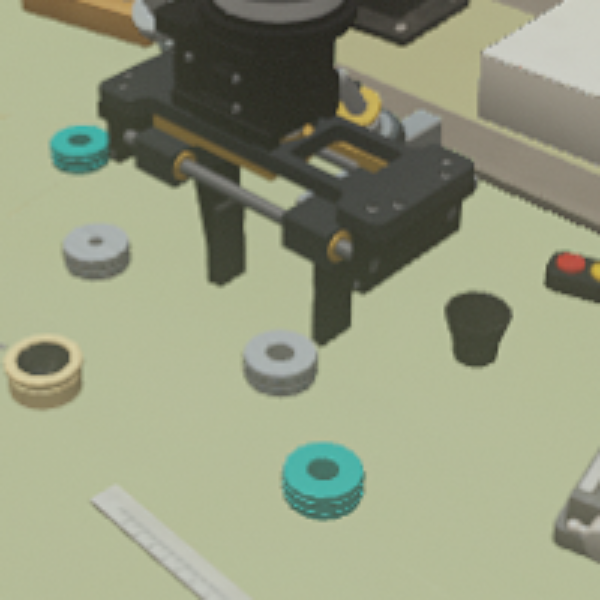

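View pics/t2.png

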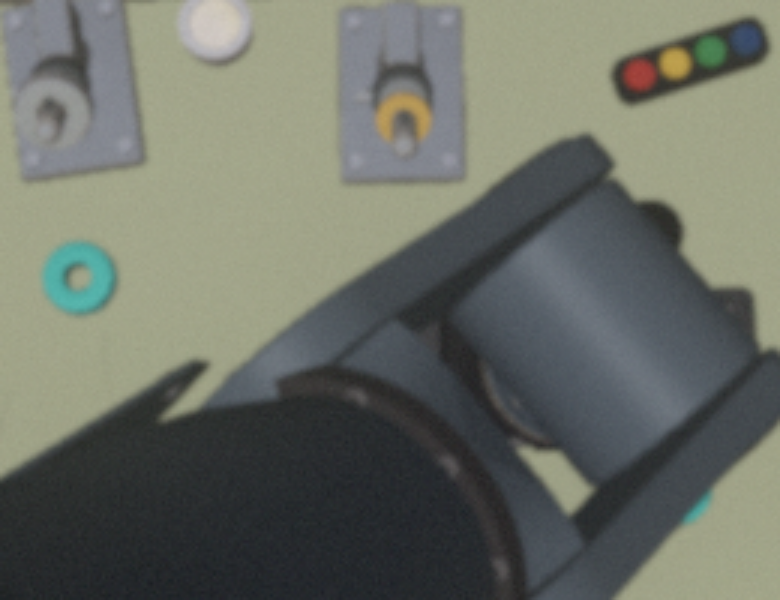

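Call:
send_rows --deltas '[{"tx": -0.1,"ty": 0.1,"tz": 1.5,"rx": 0,"ry": 0,"rz": 0},{"tx": -0.1,"ty": 0.1,"tz": 2.6,"rx": 0,"ry": 0,"rz": 0},{"tx": -0.1,"ty": 0.1,"tz": 3.2,"rx": 0,"ry": 0,"rz": 0},{"tx": -0.1,"ty": 0.1,"tz": 3.2,"rx": 0,"ry": 0,"rz": 0},{"tx": -0.1,"ty": 0.1,"tz": 3.2,"rx": 0,"ry": 0,"rz": 0}]'

```text
time: 4.58
position: [0.4446, -0.3816, 0.0126]
tool_rot: [1.0, 0.002, 0.0, -0.0]
ft_force: [0.3, 0.2, -0.4]
grip_width: 0.0652
```

```bash
python3 - <<'E'
from mv import *
from h import *
print(proj(load("scene0"),[[.446,-.381,.045],[.445,-.3823,.008]]))
tgt(.445,-.3823,.0035)
E
```

```text
[[332.66669544 300.2634991 ]
 [332.78851805 319.24324743]]
t [0.04 0.07 0.91] r [-0.     -0.      0.0034] | 4.58 [ 0.4446 -0.3816  0.0126] q [-0.9   0.78  1.67  0.    0.69  0.67] F [ 0.3  0.2 -0.4] w 0.0652
```

Call:
send_rows --deltas '[{"tx": 0.05,"ty": 0.05,"tz": 0.6,"rx": 0,"ry": 0,"rz": 0.003},{"tx": 0.05,"ty": 0.05,"tz": 0.9,"rx": 0,"ry": 0,"rz": 0.003},{"tx": 0.05,"ty": 0.05,"tz": 0.9,"rx": 0,"ry": 0,"rz": 0.003},{"tx": 0.05,"ty": 0.05,"tz": 0.9,"rx": 0,"ry": 0,"rz": 0.003}]'

```text
time: 4.92
position: [0.4449, -0.382, 0.0032]
tool_rot: [1.0, 0.0, -0.0, -0.0]
ft_force: [0.0, 1.1, 0.1]
grip_width: 0.0654
```

Call:
send_rows --deltas '[{"tx": 0,"ty": 0,"tz": 0,"rx": 0,"ry": 0,"rz": 0},{"tx": 0,"ty": 0,"tz": 0,"rx": 0,"ry": 0,"rz": 0},{"tx": 0,"ty": 0,"tz": 0,"rx": 0,"ry": 0,"rz": 0},{"tx": 0,"ty": 0,"tz": 0,"rx": 0,"ry": 0,"rz": 0},{"tx": 0,"ty": 0,"tz": 0,"rx": 0,"ry": 0,"rz": 0}]' --claw 3.5 --squeeze 40

```text
time: 5.33
position: [0.4451, -0.3824, 0.0035]
tool_rot: [1.0, 0.0, 0.0, 0.0]
ft_force: [-0.4, -1.2, -0.2]
grip_width: 0.0401
```

Call:
send_rows --deltas '[{"tx": 0,"ty": 0,"tz": 0,"rx": 0,"ry": 0,"rz": 0},{"tx": 0,"ty": 0,"tz": 0,"rx": 0,"ry": 0,"rz": 0},{"tx": 0,"ty": 0,"tz": 0,"rx": 0,"ry": 0,"rz": 0}]'

```text
time: 5.58
position: [0.4452, -0.3824, 0.0035]
tool_rot: [1.0, 0.0, 0.0, 0.0]
ft_force: [-1.2, -1.0, 0.3]
grip_width: 0.0385
```

Call:
send_rows --deltas '[{"tx": 0,"ty": 0,"tz": -1.5,"rx": 0,"ry": 0,"rz": 0},{"tx": 0,"ty": 0,"tz": -4,"rx": 0,"ry": 0,"rz": 0},{"tx": 0,"ty": 0,"tz": -8,"rx": 0,"ry": 0,"rz": 0},{"tx": 0,"ty": 0,"tz": -12,"rx": 0,"ry": 0,"rz": 0},{"tx": 0,"ty": 0,"tz": -14,"rx": 0,"ry": 0,"rz": 0}]'

```text
time: 6.0
position: [0.4462, -0.3833, 0.1474]
tool_rot: [1.0, 0.0, 0.002, 0.002]
ft_force: [-0.2, -1.5, -0.9]
grip_width: 0.0384
```

```bash
python3 - <<'E'
from mv import *
import cv2
c=robot.camera("scene")
q=R.from_matrix(np.array([[.81915,0,.57358],[0,-1,0],[.57358,0,-.81915]]))
tgt(.530,-.317,.158,q.as_quat())
cv2.imwrite("pics/s3.png",cv2.resize(c["color"][160:400,240:440,::-1],None,fx=2.5,fy=2.5))
E
```

```text
t [ 8.26 -6.77 -0.78] r [0.0082 0.6038 0.0031] | 6.05 [ 0.4475 -0.3848  0.1502] q [-0.9   0.57  1.6   0.    0.96  0.67] F [-0.1 -0.5  0.5] w 0.0385
```

View pics/s3.png

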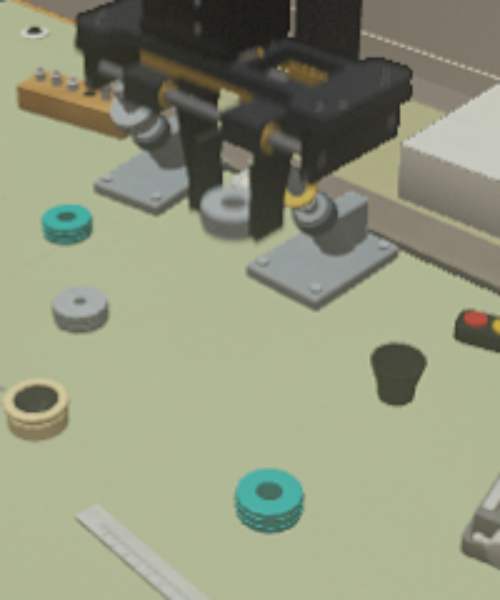

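Call:
send_rows --deltas '[{"tx": 1.5,"ty": -1.3,"tz": -1.5,"rx": 0,"ry": 0.12,"rz": 0},{"tx": 3.5,"ty": -2.6,"tz": -1.5,"rx": 0,"ry": 0.24,"rz": 0},{"tx": 5.5,"ty": -4,"tz": -1.5,"rx": 0,"ry": 0.36,"rz": 0},{"tx": 7.3,"ty": -5.4,"tz": -1.5,"rx": 0,"ry": 0.48,"rz": 0},{"tx": 8.4,"ty": -6.5,"tz": -1.5,"rx": 0,"ry": 0.6,"rz": 0}]'

```text
time: 6.47
position: [0.524, -0.3192, 0.1578]
tool_rot: [0.965, 0.002, 0.263, -0.004]
ft_force: [0.4, 1.0, -1.9]
grip_width: 0.0384
```

Call:
send_rows --deltas '[{"tx": 0,"ty": 0,"tz": 0,"rx": 0,"ry": 0.011,"rz": 0},{"tx": 0,"ty": 0,"tz": 0,"rx": 0,"ry": 0.011,"rz": 0},{"tx": 0,"ty": 0,"tz": 0,"rx": 0,"ry": 0.011,"rz": 0},{"tx": 0,"ty": 0,"tz": 0,"rx": 0,"ry": 0.011,"rz": 0}]'

```text
time: 6.8
position: [0.5244, -0.3211, 0.158]
tool_rot: [0.964, 0.003, 0.267, -0.004]
ft_force: [-0.4, -0.6, -1.3]
grip_width: 0.0385
```

```bash
cat >> mv.py <<'E'
QP=R.from_matrix(np.array([[.81915,0,.57358],[0,-1,0],[.57358,0,-.81915]])).as_quat()
d=np.array([-.57358,0,.81915]);ex=np.array([.81915,0,.57358])
S0=np.array([.5973,-.317,.062])
def st(S=S0):
    o=robot.get_obs();p=o["position"]-S;F=o["ft_force"]
    print("t",round(o["time"],2),"tcp w,x,y mm",np.round(1000*np.array([p@d,p@ex,p[1]]),2),"F w,x,y",np.round([F@d,F@ex,F[1]],1),"M",np.round(o["moment"],2),"gw",round(o["grip_width"],4),"q",np.round(o["q"],2),"rot",np.round((R.from_quat(o["tool_rot"]).inv()*R.from_quat(QP)).as_rotvec(),4))
E
python3 - <<'E'
from mv import *
import cv2,pickle
st();tgt(.5494,-.317,.1304,QP)
for n in("scene","top"):
    c=robot.camera(n);pickle.dump(c,open(n+"4.pkl","wb"))
    a=(160,290,300,430) if n=="scene" else (130,230,280,400)
    cv2.imwrite(f"pics/{n}4.png",cv2.resize(c["color"][a[0]:a[1],a[2]:a[3],::-1],None,fx=5,fy=5,interpolation=cv2.INTER_CUBIC))
E
```

```text
t 6.8 tcp w,x,y mm [120.4   -4.63  -4.1 ] F w,x,y [-0.8 -1.  -0.6] M [-0.1   0.58 -0.02] gw 0.0385 q [-0.95  0.52  1.87  0.85  0.6  -0.06] rot [-0.0086  0.0713  0.0027]
t [ 0.73 -0.38  3.65] r [-0.0086  0.0713  0.0027] | 6.8 [ 0.5244 -0.3211  0.158 ] q [-0.95  0.52  1.87  0.85  0.6  -0.06] F [-0.4 -0.6 -1.3] w 0.0385
```

View pics/scene4.png

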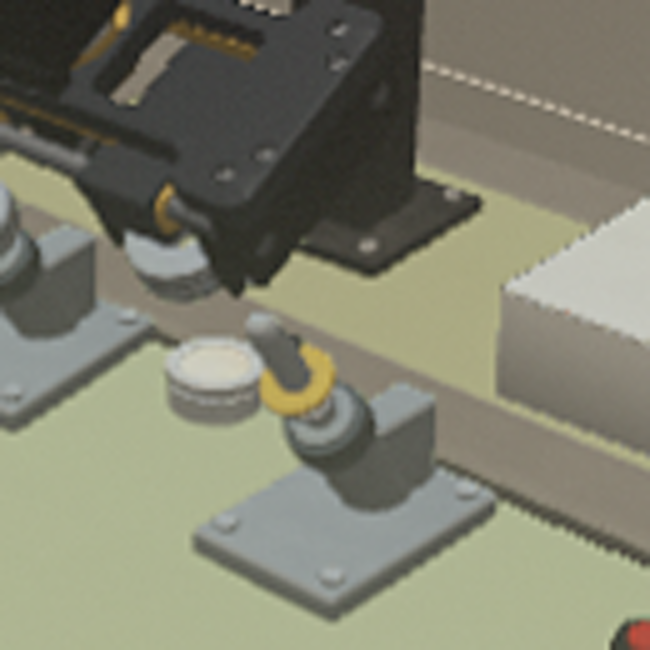

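View pics/top4.png

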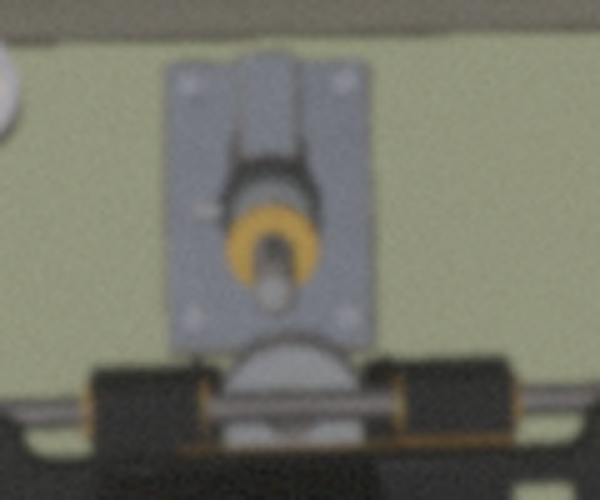

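Call:
send_rows --deltas '[{"tx": 0.3,"ty": -0.2,"tz": 1,"rx": -0.003,"ry": 0.03,"rz": 0.001},{"tx": 0.6,"ty": -0.38,"tz": 2,"rx": -0.0085,"ry": 0.07,"rz": 0.003},{"tx": 0.7,"ty": -0.38,"tz": 2.8,"rx": -0.0085,"ry": 0.0715,"rz": 0.003},{"tx": 0.7,"ty": -0.38,"tz": 2.8,"rx": -0.0085,"ry": 0.0715,"rz": 0.003},{"tx": 0.7,"ty": -0.38,"tz": 2.8,"rx": -0.0085,"ry": 0.0715,"rz": 0.003}]'

```text
time: 7.32
position: [0.545, -0.3167, 0.1374]
tool_rot: [0.954, 0.0, 0.301, -0.0]
ft_force: [-0.6, -0.8, -1.2]
grip_width: 0.0386
```

Call:
send_rows --deltas '[{"tx": 0,"ty": 0,"tz": 0,"rx": 0,"ry": 0,"rz": 0},{"tx": 0,"ty": 0,"tz": 0,"rx": 0,"ry": 0,"rz": 0}]'

```text
time: 7.48
position: [0.545, -0.3171, 0.1383]
tool_rot: [0.954, 0.0, 0.301, 0.0]
ft_force: [0.4, -0.2, -0.9]
grip_width: 0.038
```

```bash
python3 - <<'E'
from mv import *
import cv2,pickle
st();tgt(.5494,-.317,.1304,QP)
for n in("scene","top"):
    c=robot.camera(n);pickle.dump(c,open(n+"5.pkl","wb"))
    a=(180,260,310,410) if n=="scene" else (140,220,290,380)
    cv2.imwrite(f"pics/{n}5.png",cv2.resize(c["color"][a[0]:a[1],a[2]:a[3],::-1],None,fx=7,fy=7,interpolation=cv2.INTER_CUBIC))
st()
E
```

```text
t 7.48 tcp w,x,y mm [ 9.249e+01  8.800e-01 -5.000e-02] F w,x,y [-1.  -0.2 -0.2] M [-0.05  0.63 -0.06] gw 0.038 q [-0.94  0.58  1.9   1.09  0.55 -0.3 ] rot [ 0.0003 -0.0011  0.0002]
t [-0.09 -0.01  0.9 ] r [ 0.0003 -0.0011  0.0002] | 7.48 [ 0.545  -0.3171  0.1383] q [-0.94  0.58  1.9   1.09  0.55 -0.3 ] F [ 0.4 -0.2 -0.9] w 0.038
t 7.58 tcp w,x,y mm [9.256e+01 7.900e-01 5.000e-02] F w,x,y [-1.6 -0.3  0. ] M [0.01 0.61 0.03] gw 0.0382 q [-0.94  0.58  1.9   1.09  0.55 -0.3 ] rot [ 0.0003 -0.0012  0.0001]
```

View pics/scene5.png

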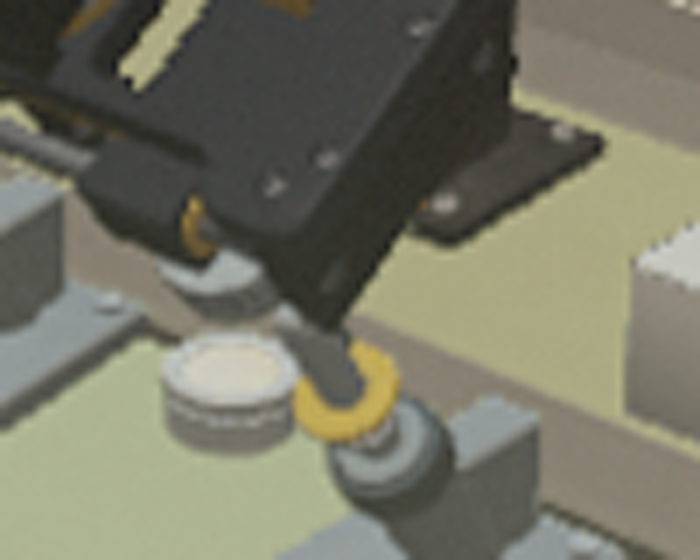

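View pics/top5.png

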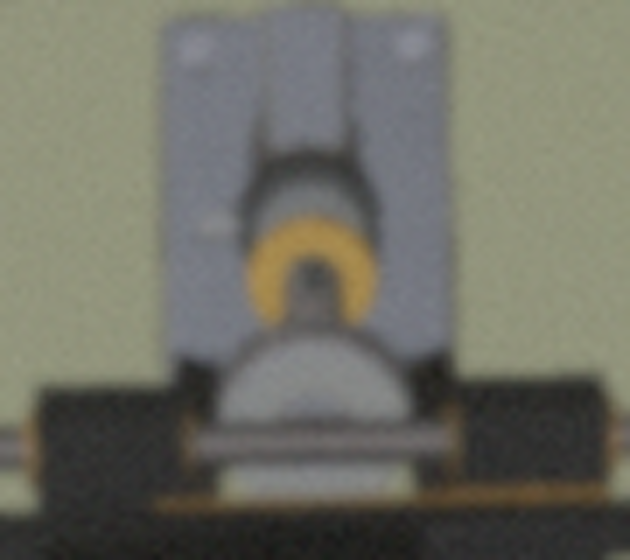

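```bash
cat > pr.py <<'E'
from h import *
import sys
d=np.array([-.57358,0,.81915]);ex=np.array([.81915,0,.57358]);ey=np.array([0,1.,0])
th=np.linspace(0,2*np.pi,200)
def draw(name,tcp,a,f,out,S=np.array([.5973,-.317,.062]),s=.0075,hb=.0035,dx=0):
    c=load(name);im=cv2.resize(c["color"][a[0]:a[1],a[2]:a[3],::-1],None,fx=f,fy=f,interpolation=cv2.INTER_CUBIC)
    def pl(P,col):
        q=(proj(c,P)-[a[2],a[0]]+.5)*f-.5; cv2.polylines(im,[np.round(q).astype(np.int32)],False,col,1)
    def ci(o,w,r): return o+d*w+r*(np.cos(th)[:,None]*ex+np.sin(th)[:,None]*ey)
    b=np.array(tcp)+dx*ex
    for w in(-hb,.016-hb): pl(ci(b,w,.02),(0,0,255))
    pl(ci(b,.016-hb,.0075),(0,0,255))
    pl(ci(S,.016+s,.0145),(255,0,0));pl(ci(S,.0535+s,.0065),(0,255,0));pl(ci(S,.0555+s,.004),(0,255,0));pl(ci(S,0,.0165),(255,0,255))
    pl([S,S+d*.0555+d*s],(255,255,0))
    cv2.imwrite(out,im)
E
python3 - <<'E'
from pr import *
draw("top5",(.545,-.317,.1383),(140,220,290,380),7,"pics/t5d.png")
draw("scene5",(.545,-.317,.1383),(180,260,310,410),7,"pics/s5d.png")
E
```

```text
(no output)
```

View pics/t5d.png

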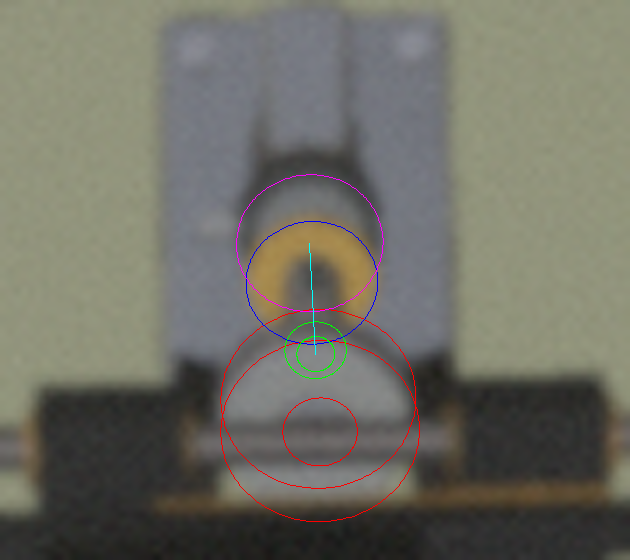

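View pics/s5d.png

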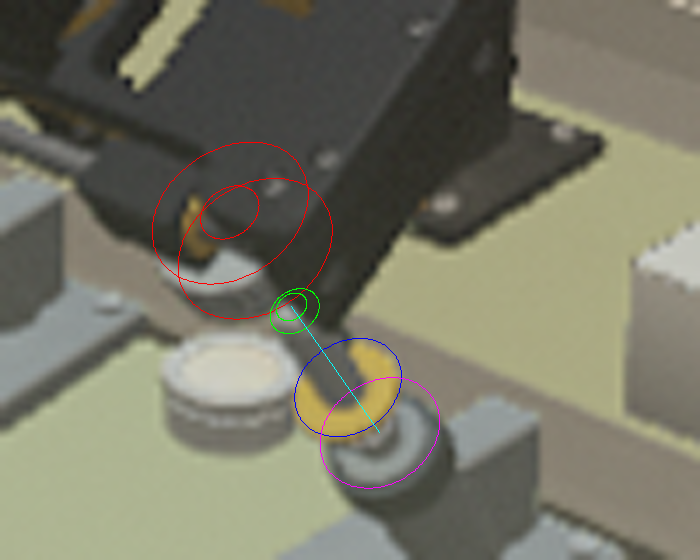

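```bash
python3 - <<'E'
from pr import *
np.set_printoptions(linewidth=220,suppress=True)
X=cloud(load("top5"));Z=(X[184:204,318:352,2]*1000);print(np.nan_to_num(Z).round().astype(int))
X=cloud(load("scene5"));Z=(X[212:228,330:352,2]*1000);print(np.nan_to_num(Z).round().astype(int))
for n,(v0,v1,u0,u1) in {"top5":(189,198,323,347),"scene5":(214,222,336,348)}.items():
    P=cloud(load(n))[v0:v1,u0:u1].reshape(-1,3);P=P[(P[:,2]>.12)&(P[:,2]<.17)]
    for _ in range(5):
        m=P.mean(0);n_=np.linalg.svd(P-m)[2][2];n_*=np.sign(n_[2]);r=(P-m)@n_;P=P[abs(r)<.003]
    print(n,len(P),m,n_,np.degrees(np.arctan2(n_[2],-n_[0])),r.std())
E
```

```text
[[  9  11   8   9  12  10  11  11  79  81  80  79 101 108 108 112   0 109 108 108 101  81  79  81  11  10   9  13  13  12  12  13  13  11]
 [ 13  12  14  11   9  10   9  12  12  79  78  76 103 108 148 146 150 148 111 109 105  80  79   9  12  13  13  11  11  11  10  11  14  12]
 [ 13  11  11  13  12  11  11  13   9  12 146 148 150 148 152 152 152 150   0 148 148 147  79   8  14  10  11  11  10  13  10   9  12  15]
 [ 11  13  11  14  11  11  12  10  10 146 150 148 149 151 151 155 152 154 152 154 152 151 148 147   9  10  12  11  11  12  11  10  13  10]
 [ 14  14   0   9  13  11  12  13 147 150 152 155 155 156 156 156 159 159 154 155 154 154 153 147 147 145  10  11  11   9  10  10  12  10]
 [ 13   8  14  12  13  12 144 149 150 150 155 153 157 158 157 158 159 157 156 157 155 156 156 154 152 148 144  13   9  13  12  10  13  14]
 [ 15  12  10  11  12 145 145 151 152 155 154 157 156 157 158 156 158 157 156 159 158 156 157 154 156 152 145  11  12  10  13   8  13 145]
 [ 14  12  10  13  10 147 154 152 157 156 157 155 157 155 157 156 156 156 158 157 155 158 155 158 157 155 153 144  13  10 144 1
[... 2690 characters left out ...]
6   5   7   6 126 128 130 131 131 132 131 133 132 132 133 131 130 130 130 131 181]
 [ 10   6   6   6   7   7   7 125 127 128 130 129 129 130 131 128 129 130 129 128 113 113]
 [  5   6   7   5   7   3   6   6 124 125 126 126 127 128 126 126 128 126   7 112 111 112]
 [  2   4   6   5   4   5   7   6   6   8   6 123 122 124 125   7   7   8   8 110 111 111]
 [  0   2   3   6   7   6   7   5   6   6   5   6   7   6   5   6   9   6   7 108 108 109]]
top5 171 [ 0.54798548 -0.31606597  0.15384997] [-0.48319043 -0.00214019  0.87551266] 61.105945191377245 0.0011969552040435659
scene5 46 [ 0.52660551 -0.32550945  0.13842193] [-0.54503397  0.00741117  0.8383812 ] 56.971991701048125 0.0008878335518266188
```

Call:
send_rows --deltas '[{"tx": -0.03,"ty": 0.06,"tz": 0.4,"rx": 0,"ry": -0.001,"rz": 0},{"tx": -0.03,"ty": 0.12,"tz": 0.8,"rx": 0,"ry": -0.001,"rz": 0},{"tx": -0.03,"ty": 0.12,"tz": 1.0,"rx": 0,"ry": -0.001,"rz": 0},{"tx": -0.03,"ty": 0.12,"tz": 1.0,"rx": 0,"ry": -0.001,"rz": 0},{"tx": -0.03,"ty": 0.12,"tz": 1.0,"rx": 0,"ry": -0.001,"rz": 0}]'

```text
time: 8.0
position: [0.5502, -0.3176, 0.129]
tool_rot: [0.954, -0.0, 0.3, -0.001]
ft_force: [-0.7, -0.7, -1.4]
grip_width: 0.0388
```

```bash
python3 - <<'E'
from mv import *
import cv2,pickle
st()
o=robot.get_obs()
for n in("scene","top"):
    c=robot.camera(n);pickle.dump(c,open(n+"6.pkl","wb"))
import pr
pr.draw("top6",o["position"],(160,210,310,360),14,"pics/t6d.png")
pr.draw("scene6",o["position"],(205,255,325,375),14,"pics/s6d.png")
E
```

```text
t 8.0 tcp w,x,y mm [81.87 -0.17 -0.62] F w,x,y [-0.7 -1.4 -0.7] M [-0.07  0.62 -0.02] gw 0.0388 q [-0.93  0.6   1.89  1.11  0.54 -0.31] rot [-0.001   0.0007 -0.0007]
```

View pics/t6d.png

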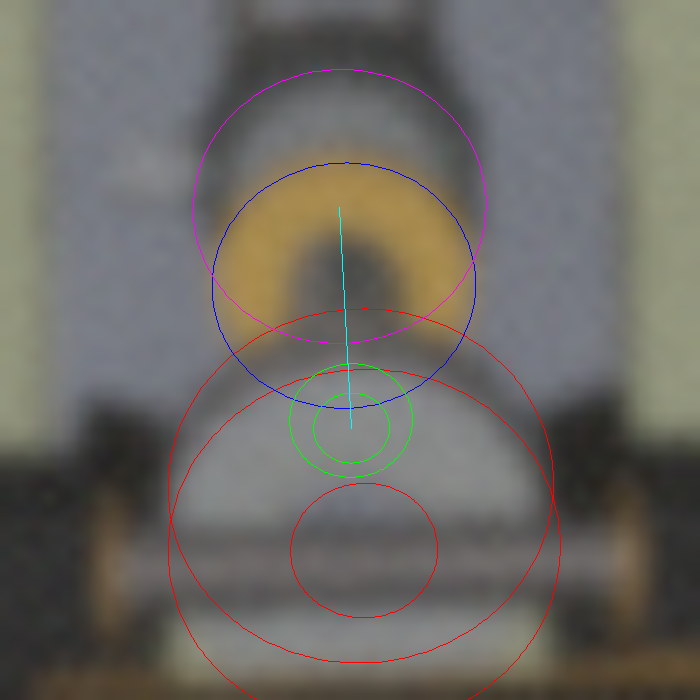

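View pics/s6d.png

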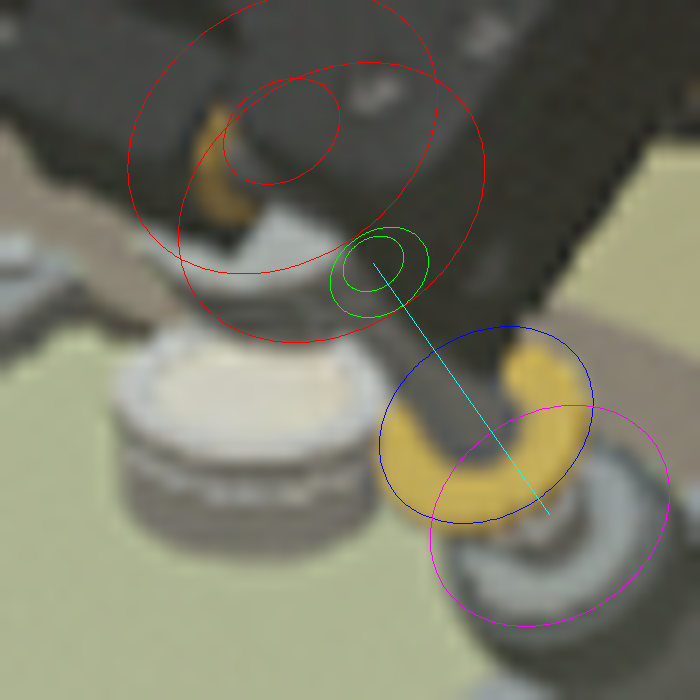

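Call:
send_rows --deltas '[{"tx": 0.02,"ty": 0,"tz": 0.3,"rx": 0,"ry": 0,"rz": 0},{"tx": 0.02,"ty": 0,"tz": 0.6,"rx": 0,"ry": 0,"rz": 0},{"tx": 0.02,"ty": 0,"tz": 0.9,"rx": 0,"ry": 0,"rz": 0},{"tx": 0.02,"ty": 0,"tz": 0.9,"rx": 0,"ry": 0,"rz": 0}]'

```text
time: 8.43
position: [0.5557, -0.3176, 0.1215]
tool_rot: [0.954, -0.0, 0.3, -0.001]
ft_force: [-0.2, 0.7, -2.0]
grip_width: 0.0386
```

```bash
python3 - <<'E'
from mv import *
import cv2,pickle
st()
o=robot.get_obs()
for n in("scene","top"):
    c=robot.camera(n);pickle.dump(c,open(n+"7.pkl","wb"))
st()
import pr
pr.draw("top7",o["position"],(160,210,310,360),14,"pics/t7d.png")
pr.draw("scene7",o["position"],(205,255,325,375),14,"pics/s7d.png")
E
```

```text
t 8.43 tcp w,x,y mm [ 7.26e+01  3.00e-02 -6.20e-01] F w,x,y [-1.6 -1.3  0.7] M [-0.03  0.62 -0.01] gw 0.0386 q [-0.92  0.62  1.88  1.13  0.53 -0.33] rot [-0.0011  0.0007 -0.0007]
t 8.53 tcp w,x,y mm [72.93  0.09 -0.64] F w,x,y [-1.4 -0.5 -0.3] M [ 0.    0.59 -0.01] gw 0.0387 q [-0.92  0.62  1.88  1.13  0.53 -0.33] rot [-0.0009  0.0006 -0.0007]
```

View pics/s7d.png

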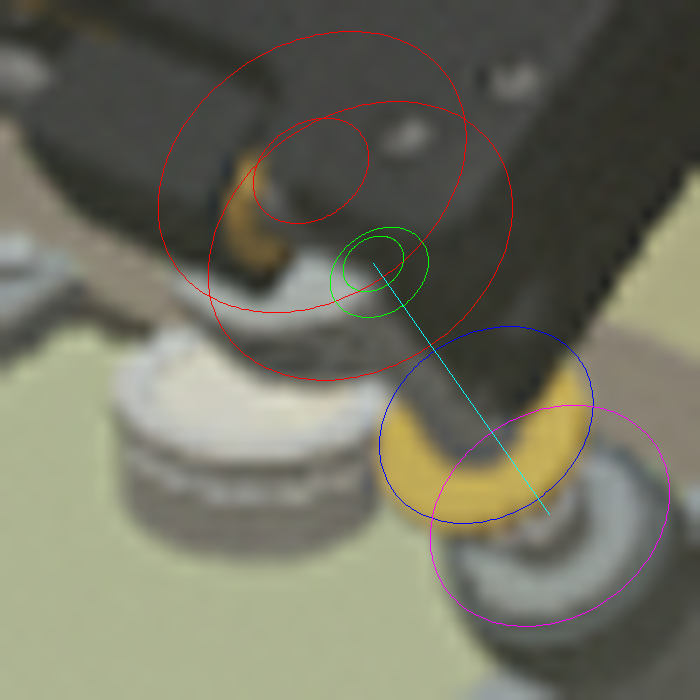

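View pics/t7d.png

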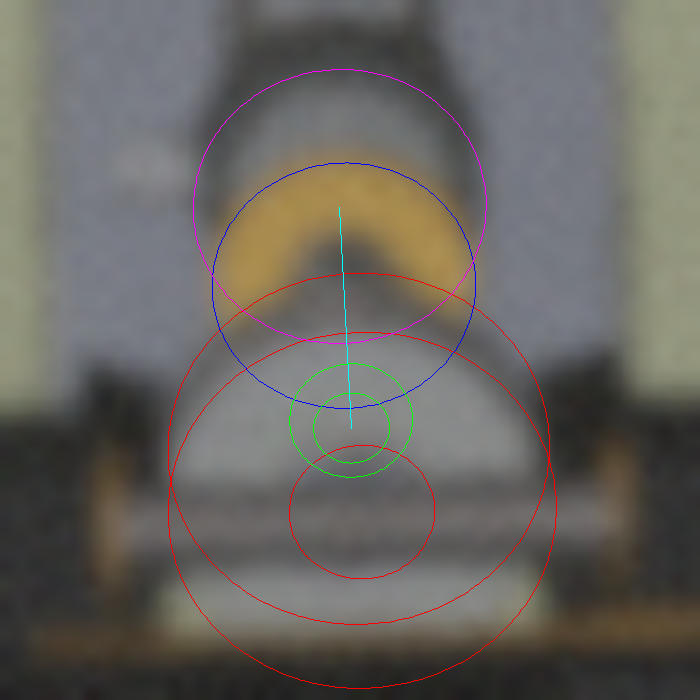

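Call:
send_rows --deltas '[{"tx": 0,"ty": 0,"tz": 0.1,"rx": 0,"ry": 0,"rz": 0},{"tx": 0,"ty": 0,"tz": 0.2,"rx": 0,"ry": 0,"rz": 0},{"tx": 0,"ty": 0,"tz": 0.3,"rx": 0,"ry": 0,"rz": 0}]'

```text
time: 8.78
position: [0.5573, -0.3178, 0.1196]
tool_rot: [0.954, -0.0, 0.301, -0.0]
ft_force: [0.1, -0.1, -1.5]
grip_width: 0.0384
```

Call:
send_rows --deltas '[{"tx": 0,"ty": 0,"tz": 0.1,"rx": 0,"ry": 0,"rz": 0},{"tx": 0,"ty": 0,"tz": 0.15,"rx": 0,"ry": 0,"rz": 0}]'

```text
time: 8.95
position: [0.5581, -0.3178, 0.1183]
tool_rot: [0.954, -0.0, 0.301, -0.0]
ft_force: [-0.8, 0.5, -0.3]
grip_width: 0.0385
```

```bash
python3 - <<'E'
from mv import *
st()
E
```

```text
t 8.95 tcp w,x,y mm [68.56  0.2  -0.78] F w,x,y [ 0.2 -0.8  0.5] M [0.   0.61 0.08] gw 0.0385 q [-0.92  0.62  1.88  1.14  0.52 -0.33] rot [-0.0005  0.0003 -0.0006]
```

Call:
send_rows --deltas '[{"tx": 0,"ty": 0,"tz": 0.05,"rx": 0,"ry": 0,"rz": 0},{"tx": 0,"ty": 0,"tz": 0.1,"rx": 0,"ry": 0,"rz": 0},{"tx": 0,"ty": 0,"tz": 0.1,"rx": 0,"ry": 0,"rz": 0}]'

```text
time: 9.2
position: [0.5587, -0.3178, 0.1175]
tool_rot: [0.954, -0.0, 0.301, -0.0]
ft_force: [0.6, 1.0, -1.3]
grip_width: 0.0383
```

```bash
python3 - <<'E'
from mv import *
st()
E
```

```text
t 9.2 tcp w,x,y mm [67.6   0.19 -0.75] F w,x,y [-1.4 -0.3  1. ] M [-0.04  0.64  0.03] gw 0.0383 q [-0.92  0.63  1.88  1.14  0.52 -0.34] rot [-0.0006  0.0004 -0.0006]
```

Call:
send_rows --deltas '[{"tx": 0,"ty": 0,"tz": 0.05,"rx": 0,"ry": 0,"rz": 0},{"tx": 0,"ty": 0,"tz": 0.1,"rx": 0,"ry": 0,"rz": 0},{"tx": 0,"ty": 0,"tz": 0.1,"rx": 0,"ry": 0,"rz": 0}]'

```text
time: 9.45
position: [0.5592, -0.3178, 0.1167]
tool_rot: [0.954, -0.0, 0.301, -0.0]
ft_force: [0.3, -0.2, -2.5]
grip_width: 0.0383
```

```bash
python3 - <<'E'
from mv import *
st()
E
```

```text
t 9.45 tcp w,x,y mm [66.6   0.17 -0.79] F w,x,y [-2.3 -1.2 -0.2] M [-0.04  0.57 -0.04] gw 0.0383 q [-0.92  0.63  1.88  1.15  0.52 -0.34] rot [-0.0005  0.0004 -0.0006]
```

Call:
send_rows --deltas '[{"tx": 0,"ty": 0,"tz": 0.07,"rx": 0,"ry": 0,"rz": 0},{"tx": 0,"ty": 0,"tz": 0.12,"rx": 0,"ry": 0,"rz": 0},{"tx": 0,"ty": 0,"tz": 0.12,"rx": 0,"ry": 0,"rz": 0}]'

```text
time: 9.7
position: [0.56, -0.3178, 0.1157]
tool_rot: [0.954, -0.0, 0.301, -0.0]
ft_force: [-0.2, 0.5, -1.1]
grip_width: 0.0385
```

```bash
python3 - <<'E'
from mv import *
st()
E
```

```text
t 9.7 tcp w,x,y mm [65.38  0.18 -0.76] F w,x,y [-0.8 -0.8  0.5] M [-0.    0.62  0.04] gw 0.0385 q [-0.91  0.63  1.88  1.15  0.52 -0.34] rot [-0.0005  0.0004 -0.0006]
```

Call:
send_rows --deltas '[{"tx": 0,"ty": 0,"tz": 0.07,"rx": 0,"ry": 0,"rz": 0},{"tx": 0,"ty": 0,"tz": 0.12,"rx": 0,"ry": 0,"rz": 0},{"tx": 0,"ty": 0,"tz": 0.12,"rx": 0,"ry": 0,"rz": 0}]'

```text
time: 9.95
position: [0.5606, -0.3177, 0.1146]
tool_rot: [0.954, -0.0, 0.301, -0.0]
ft_force: [0.4, 0.3, -1.3]
grip_width: 0.0385
```

```bash
python3 - <<'E'
from mv import *
st()
E
```

```text
t 9.95 tcp w,x,y mm [64.16  0.17 -0.69] F w,x,y [-1.4 -0.4  0.3] M [-0.03  0.67 -0.01] gw 0.0385 q [-0.91  0.63  1.88  1.15  0.52 -0.34] rot [-0.0007  0.0004 -0.0006]
```

Bottom face at w≈60.7 mm and no contact; continue.

Call:
send_rows --deltas '[{"tx": 0,"ty": 0,"tz": 0.07,"rx": 0,"ry": 0,"rz": 0},{"tx": 0,"ty": 0,"tz": 0.14,"rx": 0,"ry": 0,"rz": 0},{"tx": 0,"ty": 0,"tz": 0.14,"rx": 0,"ry": 0,"rz": 0}]'

```text
time: 10.2
position: [0.5615, -0.3178, 0.1135]
tool_rot: [0.954, -0.0, 0.301, -0.0]
ft_force: [-0.9, 0.0, -1.8]
grip_width: 0.0384
```

```bash
python3 - <<'E'
from mv import *
st()
E
```

```text
t 10.2 tcp w,x,y mm [62.74  0.19 -0.77] F w,x,y [-1.  -1.8  0. ] M [-0.02  0.62 -0.01] gw 0.0384 q [-0.91  0.64  1.88  1.16  0.52 -0.34] rot [-0.0006  0.0004 -0.0006]
```

Call:
send_rows --deltas '[{"tx": 0,"ty": 0,"tz": 0.07,"rx": 0,"ry": 0,"rz": 0},{"tx": 0,"ty": 0,"tz": 0.14,"rx": 0,"ry": 0,"rz": 0},{"tx": 0,"ty": 0,"tz": 0.14,"rx": 0,"ry": 0,"rz": 0}]'

```text
time: 10.45
position: [0.5623, -0.3177, 0.1123]
tool_rot: [0.954, -0.0, 0.301, -0.0]
ft_force: [-0.1, 0.2, -0.9]
grip_width: 0.0382
```

```bash
python3 - <<'E'
from mv import *
import cv2,pickle
st()
o=robot.get_obs()
for n in("scene","top"):
    c=robot.camera(n);pickle.dump(c,open(n+"8.pkl","wb"))
import pr
pr.draw("top8",o["position"],(160,210,310,360),14,"pics/t8d.png")
pr.draw("scene8",o["position"],(205,255,325,375),14,"pics/s8d.png")
E
```

```text
t 10.45 tcp w,x,y mm [61.34  0.16 -0.73] F w,x,y [-0.6 -0.6  0.2] M [-0.08  0.63  0.03] gw 0.0382 q [-0.91  0.64  1.87  1.16  0.52 -0.35] rot [-0.0006  0.0004 -0.0006]
```

View pics/s8d.png

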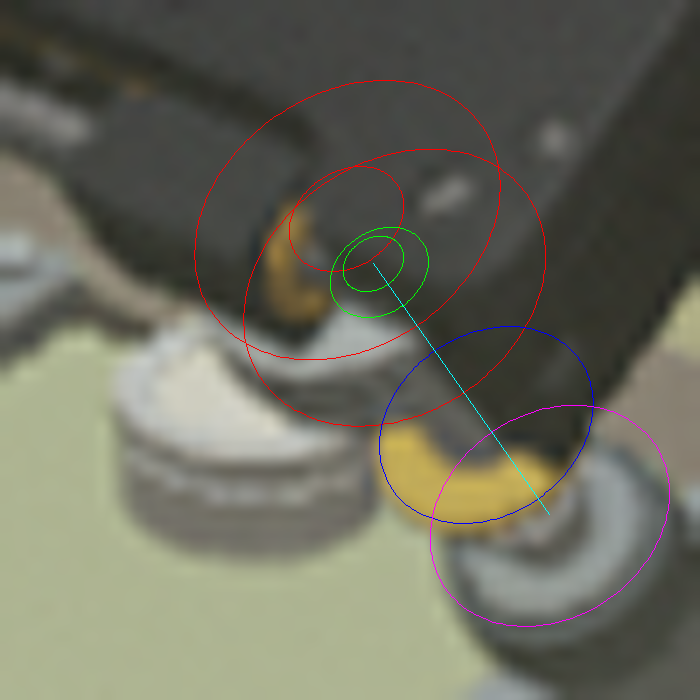

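View pics/t8d.png

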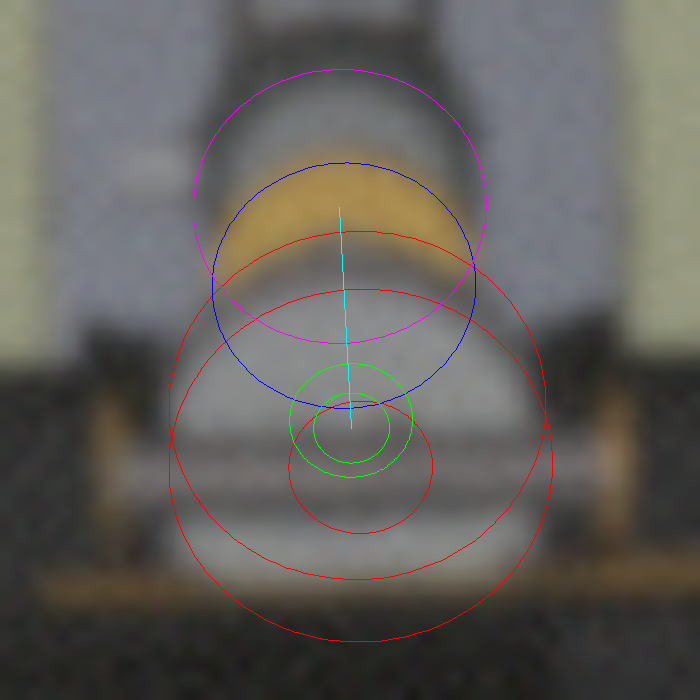

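Call:
send_rows --deltas '[{"tx": 0,"ty": 0,"tz": 0.08,"rx": 0,"ry": 0,"rz": 0},{"tx": 0,"ty": 0,"tz": 0.16,"rx": 0,"ry": 0,"rz": 0},{"tx": 0,"ty": 0,"tz": 0.16,"rx": 0,"ry": 0,"rz": 0}]'

```text
time: 10.8
position: [0.5632, -0.3178, 0.111]
tool_rot: [0.954, -0.0, 0.301, -0.0]
ft_force: [0.1, 0.2, -1.0]
grip_width: 0.0383
```

```bash
python3 - <<'E'
from mv import *
st()
E
```

```text
t 10.8 tcp w,x,y mm [59.73  0.19 -0.76] F w,x,y [-0.8 -0.5  0.2] M [-0.04  0.68 -0.02] gw 0.0383 q [-0.91  0.64  1.87  1.16  0.52 -0.35] rot [-0.0006  0.0004 -0.0006]
```

Call:
send_rows --deltas '[{"tx": 0,"ty": 0,"tz": 0.08,"rx": 0,"ry": 0,"rz": 0},{"tx": 0,"ty": 0,"tz": 0.16,"rx": 0,"ry": 0,"rz": 0},{"tx": 0,"ty": 0,"tz": 0.16,"rx": 0,"ry": 0,"rz": 0}]'

```text
time: 11.05
position: [0.5641, -0.3177, 0.1097]
tool_rot: [0.954, -0.0, 0.3, -0.0]
ft_force: [-0.3, 1.1, -0.9]
grip_width: 0.0385
```

```bash
python3 - <<'E'
from mv import *
st()
E
```

```text
t 11.05 tcp w,x,y mm [58.12  0.14 -0.73] F w,x,y [-0.5 -0.8  1.1] M [-0.03  0.62 -0.04] gw 0.0385 q [-0.91  0.64  1.87  1.17  0.51 -0.35] rot [-0.0006  0.0005 -0.0006]
```

Call:
send_rows --deltas '[{"tx": 0,"ty": 0,"tz": 0.08,"rx": 0,"ry": 0,"rz": 0},{"tx": 0,"ty": 0,"tz": 0.16,"rx": 0,"ry": 0,"rz": 0},{"tx": 0,"ty": 0,"tz": 0.24,"rx": 0,"ry": 0,"rz": 0},{"tx": 0,"ty": 0,"tz": 0.24,"rx": 0,"ry": 0,"rz": 0}]'

```text
time: 11.38
position: [0.5655, -0.3177, 0.1077]
tool_rot: [0.954, -0.0, 0.3, -0.0]
ft_force: [0.6, -0.3, -0.8]
grip_width: 0.0382
```

```bash
python3 - <<'E'
from mv import *
st()
E
```

```text
t 11.38 tcp w,x,y mm [55.7   0.14 -0.73] F w,x,y [-1.   0.  -0.3] M [-0.05  0.6   0.04] gw 0.0382 q [-0.91  0.65  1.87  1.17  0.51 -0.36] rot [-0.0007  0.0004 -0.0006]
```

Call:
send_rows --deltas '[{"tx": 0,"ty": 0,"tz": 0.08,"rx": 0,"ry": 0,"rz": 0},{"tx": 0,"ty": 0,"tz": 0.16,"rx": 0,"ry": 0,"rz": 0},{"tx": 0,"ty": 0,"tz": 0.24,"rx": 0,"ry": 0,"rz": 0},{"tx": 0,"ty": 0,"tz": 0.24,"rx": 0,"ry": 0,"rz": 0}]'

```text
time: 11.72
position: [0.5668, -0.3177, 0.1058]
tool_rot: [0.954, -0.0, 0.301, -0.0]
ft_force: [0.0, 0.3, -1.3]
grip_width: 0.0381
```

```bash
python3 - <<'E'
from mv import *
st()
E
```

```text
t 11.72 tcp w,x,y mm [53.32  0.15 -0.74] F w,x,y [-1.1 -0.7  0.3] M [-0.06  0.59  0.05] gw 0.0381 q [-0.9   0.65  1.87  1.18  0.51 -0.36] rot [-0.0006  0.0004 -0.0006]
```

Call:
send_rows --deltas '[{"tx": 0,"ty": 0,"tz": 0.07,"rx": 0,"ry": 0,"rz": 0},{"tx": 0,"ty": 0,"tz": 0.14,"rx": 0,"ry": 0,"rz": 0},{"tx": 0,"ty": 0,"tz": 0.2,"rx": 0,"ry": 0,"rz": 0},{"tx": 0,"ty": 0,"tz": 0.2,"rx": 0,"ry": 0,"rz": 0}]'

```text
time: 12.05
position: [0.568, -0.3178, 0.1042]
tool_rot: [0.954, -0.0, 0.301, -0.0]
ft_force: [0.3, 0.4, -0.7]
grip_width: 0.0379
```

```bash
python3 - <<'E'
from mv import *
st()
E
```

```text
t 12.05 tcp w,x,y mm [51.37  0.21 -0.76] F w,x,y [-0.8 -0.1  0.4] M [-0.05  0.58  0.  ] gw 0.0379 q [-0.9   0.66  1.87  1.18  0.51 -0.36] rot [-0.0006  0.0003 -0.0006]
```

Call:
send_rows --deltas '[{"tx": 0,"ty": 0,"tz": 0.07,"rx": 0,"ry": 0,"rz": 0},{"tx": 0,"ty": 0,"tz": 0.14,"rx": 0,"ry": 0,"rz": 0},{"tx": 0,"ty": 0,"tz": 0.2,"rx": 0,"ry": 0,"rz": 0},{"tx": 0,"ty": 0,"tz": 0.2,"rx": 0,"ry": 0,"rz": 0}]'

```text
time: 12.38
position: [0.5693, -0.3179, 0.1028]
tool_rot: [0.954, -0.0, 0.301, -0.0]
ft_force: [0.1, -0.0, -0.8]
grip_width: 0.0383
```

```bash
python3 - <<'E'
from mv import *
st()
E
```

```text
t 12.38 tcp w,x,y mm [49.45  0.5  -0.9 ] F w,x,y [-0.7 -0.4 -0. ] M [-0.02  0.44 -0.03] gw 0.0383 q [-0.9   0.66  1.86  1.18  0.51 -0.37] rot [-0.0004 -0.0002 -0.0006]
```

Call:
send_rows --deltas '[{"tx": 0,"ty": 0,"tz": 0.07,"rx": 0,"ry": 0,"rz": 0},{"tx": 0,"ty": 0,"tz": 0.14,"rx": 0,"ry": 0,"rz": 0},{"tx": 0,"ty": 0,"tz": 0.14,"rx": 0,"ry": 0,"rz": 0}]'

```text
time: 12.63
position: [0.5702, -0.318, 0.1018]
tool_rot: [0.954, -0.0, 0.301, -0.0]
ft_force: [0.9, -0.3, 1.2]
grip_width: 0.0382
```

```bash
python3 - <<'E'
from mv import *
st()
E
```

```text
t 12.63 tcp w,x,y mm [48.11  0.63 -0.96] F w,x,y [ 0.5  1.4 -0.3] M [-0.03  0.34 -0.03] gw 0.0382 q [-0.9   0.66  1.86  1.19  0.51 -0.37] rot [-0.0002 -0.0003 -0.0004]
```

Call:
send_rows --deltas '[{"tx": 0,"ty": 0,"tz": 0.07,"rx": 0,"ry": 0,"rz": 0},{"tx": 0,"ty": 0,"tz": 0.14,"rx": 0,"ry": 0,"rz": 0},{"tx": 0,"ty": 0,"tz": 0.14,"rx": 0,"ry": 0,"rz": 0}]'

```text
time: 12.88
position: [0.5709, -0.3179, 0.1005]
tool_rot: [0.954, -0.0, 0.301, -0.0]
ft_force: [0.5, -0.9, 1.4]
grip_width: 0.0384
```

```bash
python3 - <<'E'
from mv import *
st()
E
```

```text
t 12.88 tcp w,x,y mm [46.64  0.44 -0.94] F w,x,y [ 0.8  1.2 -0.9] M [-0.06  0.34 -0.04] gw 0.0384 q [-0.9   0.67  1.86  1.19  0.5  -0.37] rot [-0.0002 -0.     -0.0005]
```

Call:
send_rows --deltas '[{"tx": 0,"ty": 0,"tz": 0.07,"rx": 0,"ry": 0,"rz": 0},{"tx": 0,"ty": 0,"tz": 0.14,"rx": 0,"ry": 0,"rz": 0},{"tx": 0,"ty": 0,"tz": 0.18,"rx": 0,"ry": 0,"rz": 0}]'

```text
time: 13.13
position: [0.5719, -0.3179, 0.099]
tool_rot: [0.954, -0.0, 0.301, -0.0]
ft_force: [-0.2, 0.5, 2.0]
grip_width: 0.0385
```

```bash
python3 - <<'E'
from mv import *
st()
E
```

```text
t 13.13 tcp w,x,y mm [44.87  0.35 -0.88] F w,x,y [1.8 0.9 0.5] M [-0.05  0.18  0.01] gw 0.0385 q [-0.9   0.67  1.86  1.19  0.5  -0.37] rot [-0.0003  0.0001 -0.0006]
```

Call:
send_rows --deltas '[{"tx": 0,"ty": 0,"tz": 0.07,"rx": 0,"ry": 0,"rz": 0},{"tx": 0,"ty": 0,"tz": 0.14,"rx": 0,"ry": 0,"rz": 0},{"tx": 0,"ty": 0,"tz": 0.18,"rx": 0,"ry": 0,"rz": 0}]'

```text
time: 13.38
position: [0.5729, -0.3178, 0.0974]
tool_rot: [0.954, -0.0, 0.301, -0.0]
ft_force: [2.1, -0.9, 0.9]
grip_width: 0.0384
```

```bash
python3 - <<'E'
from mv import *
st()
E
```

```text
t 13.38 tcp w,x,y mm [42.99  0.31 -0.83] F w,x,y [-0.5  2.3 -0.9] M [-0.11  0.19 -0.07] gw 0.0384 q [-0.89  0.67  1.86  1.2   0.5  -0.38] rot [-0.0004  0.0002 -0.0006]
```

Call:
send_rows --deltas '[{"tx": 0,"ty": 0,"tz": 0.07,"rx": 0,"ry": 0,"rz": 0},{"tx": 0,"ty": 0,"tz": 0.14,"rx": 0,"ry": 0,"rz": 0},{"tx": 0,"ty": 0,"tz": 0.18,"rx": 0,"ry": 0,"rz": 0}]'

```text
time: 13.63
position: [0.5739, -0.3178, 0.0957]
tool_rot: [0.954, -0.0, 0.301, -0.0]
ft_force: [0.2, -1.2, 1.7]
grip_width: 0.0386
```

```bash
python3 - <<'E'
from mv import *
st()
E
```

```text
t 13.63 tcp w,x,y mm [41.04  0.21 -0.78] F w,x,y [ 1.2  1.1 -1.2] M [-0.1   0.15 -0.05] gw 0.0386 q [-0.89  0.68  1.86  1.2   0.5  -0.38] rot [-0.0006  0.0004 -0.0005]
```

Steady light ride over the ramp (about 2 N). Continue.

Call:
send_rows --deltas '[{"tx": 0,"ty": 0,"tz": 0.07,"rx": 0,"ry": 0,"rz": 0},{"tx": 0,"ty": 0,"tz": 0.14,"rx": 0,"ry": 0,"rz": 0},{"tx": 0,"ty": 0,"tz": 0.2,"rx": 0,"ry": 0,"rz": 0}]'

```text
time: 13.88
position: [0.575, -0.3178, 0.0942]
tool_rot: [0.954, -0.0, 0.301, -0.0]
ft_force: [1.1, -1.3, 1.3]
grip_width: 0.0381
```

```bash
python3 - <<'E'
from mv import *
st()
E
```

```text
t 13.88 tcp w,x,y mm [39.14  0.18 -0.76] F w,x,y [ 0.5  1.6 -1.3] M [-0.1   0.22 -0.01] gw 0.0381 q [-0.89  0.68  1.86  1.21  0.5  -0.38] rot [-0.0005  0.0004 -0.0006]
```

Call:
send_rows --deltas '[{"tx": 0,"ty": 0,"tz": 0.07,"rx": 0,"ry": 0,"rz": 0},{"tx": 0,"ty": 0,"tz": 0.14,"rx": 0,"ry": 0,"rz": 0},{"tx": 0,"ty": 0,"tz": 0.2,"rx": 0,"ry": 0,"rz": 0}]'

```text
time: 14.13
position: [0.5761, -0.3178, 0.0925]
tool_rot: [0.954, -0.0, 0.301, -0.0]
ft_force: [2.2, -0.6, 1.7]
grip_width: 0.0386
```

```bash
python3 - <<'E'
from mv import *
st()
E
```

```text
t 14.13 tcp w,x,y mm [37.17  0.17 -0.76] F w,x,y [ 0.2  2.8 -0.6] M [-0.09  0.18 -0.05] gw 0.0386 q [-0.89  0.68  1.85  1.21  0.5  -0.39] rot [-0.0005  0.0004 -0.0006]
```

Call:
send_rows --deltas '[{"tx": 0,"ty": 0,"tz": 0.07,"rx": 0,"ry": 0,"rz": 0},{"tx": 0,"ty": 0,"tz": 0.14,"rx": 0,"ry": 0,"rz": 0},{"tx": 0,"ty": 0,"tz": 0.2,"rx": 0,"ry": 0,"rz": 0}]'

```text
time: 14.38
position: [0.5773, -0.3178, 0.0909]
tool_rot: [0.954, -0.0, 0.301, -0.0]
ft_force: [1.1, -0.8, 1.7]
grip_width: 0.0382
```

```bash
python3 - <<'E'
from mv import *
st()
E
```

```text
t 14.38 tcp w,x,y mm [35.19  0.2  -0.75] F w,x,y [ 0.7  1.9 -0.8] M [-0.12  0.18 -0.05] gw 0.0382 q [-0.89  0.69  1.85  1.22  0.49 -0.39] rot [-0.0005  0.0003 -0.0006]
```

Call:
send_rows --deltas '[{"tx": 0,"ty": 0,"tz": 0.07,"rx": 0,"ry": 0,"rz": 0},{"tx": 0,"ty": 0,"tz": 0.14,"rx": 0,"ry": 0,"rz": 0},{"tx": 0,"ty": 0,"tz": 0.2,"rx": 0,"ry": 0,"rz": 0}]'

```text
time: 14.63
position: [0.5784, -0.3178, 0.0893]
tool_rot: [0.954, -0.0, 0.301, -0.0]
ft_force: [0.7, 0.1, 1.3]
grip_width: 0.0386
```

```bash
python3 - <<'E'
from mv import *
st()
E
```

```text
t 14.63 tcp w,x,y mm [33.19  0.19 -0.79] F w,x,y [0.7 1.3 0.1] M [-0.07  0.21 -0.05] gw 0.0386 q [-0.89  0.69  1.85  1.22  0.49 -0.39] rot [-0.0005  0.0003 -0.0006]
```

Call:
send_rows --deltas '[{"tx": 0,"ty": 0,"tz": 0.07,"rx": 0,"ry": 0,"rz": 0},{"tx": 0,"ty": 0,"tz": 0.14,"rx": 0,"ry": 0,"rz": 0},{"tx": 0,"ty": 0,"tz": 0.2,"rx": 0,"ry": 0,"rz": 0}]'

```text
time: 14.88
position: [0.5796, -0.3178, 0.0876]
tool_rot: [0.954, -0.0, 0.301, -0.0]
ft_force: [0.7, -0.0, 2.0]
grip_width: 0.0384
```

```bash
python3 - <<'E'
from mv import *
st()
E
```

```text
t 14.88 tcp w,x,y mm [31.18  0.17 -0.76] F w,x,y [ 1.2  1.7 -0. ] M [-0.11  0.22 -0.06] gw 0.0384 q [-0.88  0.69  1.85  1.22  0.49 -0.39] rot [-0.0005  0.0004 -0.0006]
```

Call:
send_rows --deltas '[{"tx": 0,"ty": 0,"tz": 0.06,"rx": 0,"ry": 0,"rz": 0},{"tx": 0,"ty": 0,"tz": 0.12,"rx": 0,"ry": 0,"rz": 0}]'

```text
time: 15.05
position: [0.5803, -0.3178, 0.0867]
tool_rot: [0.954, -0.0, 0.301, -0.0]
ft_force: [1.0, -0.5, 1.4]
grip_width: 0.0384
```

```bash
python3 - <<'E'
from mv import *
st()
E
```

```text
t 15.05 tcp w,x,y mm [30.    0.2  -0.78] F w,x,y [ 0.6  1.6 -0.5] M [-0.12  0.25  0.01] gw 0.0384 q [-0.88  0.7   1.85  1.23  0.49 -0.4 ] rot [-0.0005  0.0003 -0.0006]
```

Call:
send_rows --deltas '[{"tx": 0,"ty": 0,"tz": 0.06,"rx": 0,"ry": 0,"rz": 0},{"tx": 0,"ty": 0,"tz": 0.12,"rx": 0,"ry": 0,"rz": 0}]'

```text
time: 15.22
position: [0.5808, -0.3177, 0.0858]
tool_rot: [0.954, -0.0, 0.301, -0.0]
ft_force: [-1.7, -0.6, 4.0]
grip_width: 0.0383
```

```bash
python3 - <<'E'
from mv import *
st()
E
```

```text
t 15.22 tcp w,x,y mm [28.95  0.19 -0.74] F w,x,y [ 4.3  0.9 -0.6] M [-0.07  0.21 -0.01] gw 0.0383 q [-0.88  0.7   1.85  1.23  0.49 -0.4 ] rot [-0.0005  0.0003 -0.0006]
```

Call:
send_rows --deltas '[{"tx": 0,"ty": 0,"tz": 0.06,"rx": 0,"ry": 0,"rz": 0},{"tx": 0,"ty": 0,"tz": 0.12,"rx": 0,"ry": 0,"rz": 0}]'

```text
time: 15.38
position: [0.5814, -0.3178, 0.0851]
tool_rot: [0.954, -0.0, 0.301, -0.0]
ft_force: [-3.3, 0.0, 5.9]
grip_width: 0.0386
```

```bash
python3 - <<'E'
from mv import *
st()
E
```

```text
t 15.38 tcp w,x,y mm [28.01  0.22 -0.78] F w,x,y [6.7 0.7 0. ] M [-0.04  0.23 -0.02] gw 0.0386 q [-0.88  0.7   1.85  1.23  0.49 -0.4 ] rot [-0.0003  0.0002 -0.0006]
```

Call:
send_rows --deltas '[{"tx": 0,"ty": 0,"tz": 0.06,"rx": 0,"ry": 0,"rz": 0},{"tx": 0,"ty": 0,"tz": 0.12,"rx": 0,"ry": 0,"rz": 0}]'

```text
time: 15.55
position: [0.582, -0.3178, 0.0842]
tool_rot: [0.954, -0.0, 0.301, -0.0]
ft_force: [-2.3, -0.2, 6.2]
grip_width: 0.0385
```

```bash
python3 - <<'E'
from mv import *
st()
E
```

```text
t 15.55 tcp w,x,y mm [26.93  0.19 -0.76] F w,x,y [ 6.4  1.7 -0.2] M [-0.06  0.29 -0.03] gw 0.0385 q [-0.88  0.7   1.85  1.23  0.49 -0.4 ] rot [-0.0002  0.0002 -0.0006]
```

Call:
send_rows --deltas '[{"tx": 0,"ty": 0,"tz": 0.05,"rx": 0,"ry": 0,"rz": 0},{"tx": 0,"ty": 0,"tz": 0.1,"rx": 0,"ry": 0,"rz": 0}]'

```text
time: 15.72
position: [0.5825, -0.3178, 0.0834]
tool_rot: [0.954, -0.0, 0.301, -0.0]
ft_force: [-3.5, -0.4, 5.8]
grip_width: 0.0383
```

```bash
python3 - <<'E'
from mv import *
st()
E
```

```text
t 15.72 tcp w,x,y mm [26.03  0.21 -0.77] F w,x,y [ 6.8  0.4 -0.4] M [-0.03  0.27  0.04] gw 0.0383 q [-0.88  0.7   1.85  1.24  0.49 -0.4 ] rot [-0.0002  0.0001 -0.0006]
```

Call:
send_rows --deltas '[{"tx": 0,"ty": 0,"tz": 0.05,"rx": 0,"ry": 0,"rz": 0},{"tx": 0,"ty": 0,"tz": 0.1,"rx": 0,"ry": 0,"rz": 0}]'

```text
time: 15.88
position: [0.5831, -0.3178, 0.0825]
tool_rot: [0.954, -0.0, 0.301, -0.0]
ft_force: [-2.6, 0.1, 6.7]
grip_width: 0.0384
```

```bash
python3 - <<'E'
from mv import *
st()
E
```

```text
t 15.88 tcp w,x,y mm [24.94  0.17 -0.77] F w,x,y [7.  1.7 0.1] M [-0.06  0.31  0.01] gw 0.0384 q [-0.88  0.71  1.84  1.24  0.49 -0.41] rot [-0.0002  0.0002 -0.0006]
```

Call:
send_rows --deltas '[{"tx": 0,"ty": 0,"tz": 0.05,"rx": 0,"ry": 0,"rz": 0},{"tx": 0,"ty": 0,"tz": 0.08,"rx": 0,"ry": 0,"rz": 0}]'

```text
time: 16.05
position: [0.5836, -0.3178, 0.0819]
tool_rot: [0.954, -0.0, 0.301, -0.0]
ft_force: [-3.2, 0.5, 7.1]
grip_width: 0.0378
```

```bash
python3 - <<'E'
from mv import *
st()
E
```

```text
t 16.05 tcp w,x,y mm [24.2   0.17 -0.76] F w,x,y [7.7 1.5 0.5] M [-0.08  0.25  0.04] gw 0.0378 q [-0.88  0.71  1.84  1.24  0.49 -0.41] rot [-0.0002  0.0002 -0.0006]
```

Call:
send_rows --deltas '[{"tx": 0,"ty": 0,"tz": 0.04,"rx": 0,"ry": 0,"rz": 0},{"tx": 0,"ty": 0,"tz": 0.08,"rx": 0,"ry": 0,"rz": 0}]'

```text
time: 16.22
position: [0.5839, -0.3178, 0.0814]
tool_rot: [0.954, -0.0, 0.301, -0.0]
ft_force: [-4.2, -0.8, 6.7]
grip_width: 0.0385
```

```bash
python3 - <<'E'
from mv import *
st()
E
```

```text
t 16.22 tcp w,x,y mm [23.52  0.17 -0.77] F w,x,y [ 7.9  0.4 -0.8] M [-0.06  0.26  0.03] gw 0.0385 q [-0.88  0.71  1.84  1.24  0.48 -0.41] rot [-0.0001  0.0002 -0.0006]
```

Call:
send_rows --deltas '[{"tx": 0,"ty": 0,"tz": 0.03,"rx": 0,"ry": 0,"rz": 0},{"tx": 0,"ty": 0,"tz": 0.06,"rx": 0,"ry": 0,"rz": 0}]'

```text
time: 16.38
position: [0.5843, -0.3178, 0.0809]
tool_rot: [0.954, -0.0, 0.301, -0.0]
ft_force: [-3.9, 0.3, 8.0]
grip_width: 0.0379
```

```bash
python3 - <<'E'
from mv import *
st()
E
```

```text
t 16.38 tcp w,x,y mm [22.97  0.17 -0.77] F w,x,y [8.8 1.4 0.3] M [-0.01  0.37  0.01] gw 0.0379 q [-0.88  0.71  1.84  1.24  0.48 -0.41] rot [-0.0001  0.0002 -0.0007]
```

Call:
send_rows --deltas '[{"tx": 0,"ty": 0,"tz": 0.03,"rx": 0,"ry": 0,"rz": 0},{"tx": 0,"ty": 0,"tz": 0.05,"rx": 0,"ry": 0,"rz": 0}]'

```text
time: 16.55
position: [0.5845, -0.3178, 0.0805]
tool_rot: [0.954, -0.0, 0.301, -0.0]
ft_force: [-4.2, 0.6, 8.7]
grip_width: 0.0384
```

```bash
python3 - <<'E'
from mv import *
st()
E
```

```text
t 16.55 tcp w,x,y mm [22.51  0.14 -0.76] F w,x,y [9.5 1.6 0.6] M [0.01 0.34 0.02] gw 0.0384 q [-0.88  0.71  1.84  1.24  0.48 -0.41] rot [-0.0001  0.0002 -0.0006]
```

Call:
send_rows --deltas '[{"tx": 0,"ty": 0,"tz": 0.03,"rx": 0,"ry": 0,"rz": 0},{"tx": 0,"ty": 0,"tz": 0.05,"rx": 0,"ry": 0,"rz": 0}]'

```text
time: 16.72
position: [0.5848, -0.3178, 0.0802]
tool_rot: [0.954, -0.0, 0.301, -0.0]
ft_force: [-6.4, 0.5, 10.7]
grip_width: 0.0383
```

```bash
python3 - <<'E'
from mv import *
st()
E
```

```text
t 16.72 tcp w,x,y mm [22.13  0.18 -0.77] F w,x,y [12.4  0.9  0.5] M [-0.01  0.33  0.03] gw 0.0383 q [-0.88  0.71  1.84  1.24  0.48 -0.41] rot [-0.      0.0001 -0.0006]
```

Call:
send_rows --deltas '[{"tx": 0,"ty": 0,"tz": 0,"rx": 0,"ry": 0,"rz": 0},{"tx": 0,"ty": 0,"tz": 0,"rx": 0,"ry": 0,"rz": 0},{"tx": 0,"ty": 0,"tz": -0.06,"rx": 0,"ry": 0,"rz": 0},{"tx": 0,"ty": 0,"tz": -0.12,"rx": 0,"ry": 0,"rz": 0},{"tx": 0,"ty": 0,"tz": -0.16,"rx": 0,"ry": 0,"rz": 0}]'

```text
time: 17.13
position: [0.584, -0.3178, 0.0813]
tool_rot: [0.954, -0.0, 0.301, -0.0]
ft_force: [-2.6, 0.7, 6.1]
grip_width: 0.0387
```

```bash
python3 - <<'E'
from mv import *
st()
E
```

```text
t 17.13 tcp w,x,y mm [23.47  0.16 -0.78] F w,x,y [6.5 1.3 0.7] M [-0.1   0.27  0.01] gw 0.0387 q [-0.88  0.71  1.84  1.24  0.48 -0.41] rot [-0.0002  0.0002 -0.0006]
```

Call:
send_rows --deltas '[{"tx": 0,"ty": 0,"tz": -0.06,"rx": 0,"ry": 0,"rz": 0},{"tx": 0,"ty": 0,"tz": -0.12,"rx": 0,"ry": 0,"rz": 0}]'

```text
time: 17.3
position: [0.5834, -0.3178, 0.0822]
tool_rot: [0.954, -0.0, 0.301, -0.0]
ft_force: [-1.3, -0.0, 4.9]
grip_width: 0.0384
```

```bash
python3 - <<'E'
from mv import *
st()
E
```

```text
t 17.3 tcp w,x,y mm [24.51  0.15 -0.78] F w,x,y [ 4.8  1.8 -0. ] M [-0.13  0.3  -0.01] gw 0.0384 q [-0.88  0.71  1.84  1.24  0.49 -0.41] rot [-0.0002  0.0003 -0.0006]
```

Call:
send_rows --deltas '[{"tx": 0,"ty": 0,"tz": -0.05,"rx": 0,"ry": 0,"rz": 0},{"tx": 0,"ty": 0,"tz": -0.08,"rx": 0,"ry": 0,"rz": 0}]'

```text
time: 17.47
position: [0.583, -0.3178, 0.0827]
tool_rot: [0.954, -0.0, 0.301, -0.0]
ft_force: [-1.8, 0.8, 5.6]
grip_width: 0.0382
```

```bash
python3 - <<'E'
from mv import *
st()
E
```

```text
t 17.47 tcp w,x,y mm [25.17  0.16 -0.79] F w,x,y [5.6 1.7 0.8] M [-0.02  0.27  0.  ] gw 0.0382 q [-0.88  0.71  1.84  1.24  0.49 -0.4 ] rot [-0.0003  0.0003 -0.0006]
```

Call:
send_rows --deltas '[{"tx": 0,"ty": 0,"tz": -0.04,"rx": 0,"ry": 0,"rz": 0},{"tx": 0,"ty": 0,"tz": -0.06,"rx": 0,"ry": 0,"rz": 0}]'

```text
time: 17.63
position: [0.5829, -0.3178, 0.0829]
tool_rot: [0.954, -0.0, 0.301, -0.0]
ft_force: [0.1, -0.5, 2.5]
grip_width: 0.0383
```

```bash
python3 - <<'E'
from mv import *
st()
E
```

```text
t 17.63 tcp w,x,y mm [25.39  0.15 -0.79] F w,x,y [ 1.9  1.5 -0.5] M [-0.08  0.24 -0.06] gw 0.0383 q [-0.88  0.71  1.84  1.24  0.49 -0.4 ] rot [-0.0005  0.0004 -0.0007]
```

Call:
send_rows --deltas '[{"tx": 0,"ty": 0,"tz": 0,"rx": 0,"ry": 0,"rz": 0},{"tx": 0,"ty": 0,"tz": 0,"rx": 0,"ry": 0,"rz": 0},{"tx": 0,"ty": 0,"tz": 0,"rx": 0,"ry": 0,"rz": 0},{"tx": 0,"ty": 0,"tz": 0,"rx": 0,"ry": 0,"rz": 0},{"tx": 0,"ty": 0,"tz": 0,"rx": 0,"ry": 0,"rz": 0}]' --claw 6

```text
time: 18.05
position: [0.5827, -0.3175, 0.0825]
tool_rot: [0.954, -0.0, 0.3, -0.001]
ft_force: [0.1, 0.3, 0.4]
grip_width: 0.0582
```

```bash
python3 - <<'E'
from mv import *
import cv2,pickle
st()
for n in("scene","top"):
    c=robot.camera(n);pickle.dump(c,open(n+"9.pkl","wb"))
    a=(195,275,310,410) if n=="scene" else (140,220,290,380)
    cv2.imwrite(f"pics/{n}9.png",cv2.resize(c["color"][a[0]:a[1],a[2]:a[3],::-1],None,fx=7,fy=7,interpolation=cv2.INTER_CUBIC))
E
```

```text
t 18.05 tcp w,x,y mm [25.18 -0.19 -0.49] F w,x,y [0.3 0.3 0.3] M [-0.05  0.49  0.01] gw 0.0582 q [-0.88  0.71  1.84  1.24  0.49 -0.4 ] rot [-0.0011  0.001  -0.0008]
```

View pics/scene9.png

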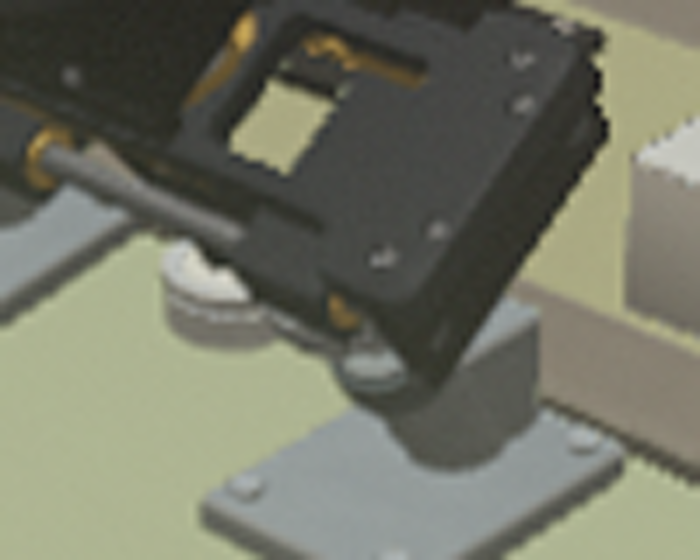

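View pics/top9.png

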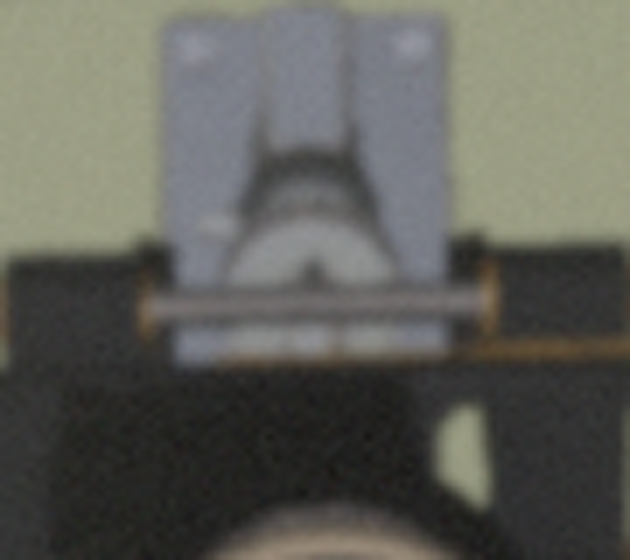

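Call:
send_rows --deltas '[{"tx": 0,"ty": 0,"tz": -1,"rx": 0,"ry": 0,"rz": 0},{"tx": 0,"ty": 0,"tz": -2.5,"rx": 0,"ry": 0,"rz": 0},{"tx": 0,"ty": 0,"tz": -5,"rx": 0,"ry": 0,"rz": 0},{"tx": 0,"ty": 0,"tz": -8,"rx": 0,"ry": 0,"rz": 0},{"tx": 0,"ty": 0,"tz": -11,"rx": 0,"ry": 0,"rz": 0}]'

```text
time: 18.57
position: [0.5186, -0.3173, 0.1738]
tool_rot: [0.954, -0.0, 0.3, -0.001]
ft_force: [0.8, -1.3, 0.6]
grip_width: 0.0601
```

Call:
send_rows --deltas '[{"tx": 0,"ty": 0,"tz": -3,"rx": 0,"ry": 0,"rz": 0},{"tx": 0,"ty": 0,"tz": -5,"rx": 0,"ry": 0,"rz": 0},{"tx": 0,"ty": 0,"tz": -6,"rx": 0,"ry": 0,"rz": 0},{"tx": 0,"ty": 0,"tz": -6,"rx": 0,"ry": 0,"rz": 0}]'

```text
time: 18.9
position: [0.4848, -0.3187, 0.2246]
tool_rot: [0.953, -0.0, 0.301, 0.002]
ft_force: [-0.1, 0.3, -0.3]
grip_width: 0.0598
```

```bash
python3 - <<'E'
from mv import *
import cv2,pickle
st()
for n in("scene","top"):
    c=robot.camera(n);pickle.dump(c,open(n+"a.pkl","wb"))
    a=(205,275,330,410) if n=="scene" else (140,220,290,380)
    cv2.imwrite(f"pics/{n}a.png",cv2.resize(c["color"][a[0]:a[1],a[2]:a[3],::-1],None,fx=7,fy=7,interpolation=cv2.INTER_CUBIC))
import pr
S=np.array([.5973,-.317,.062])
# expected latched ring: underside at w=.012+s, s~.0085
s=.0085
for n,a in(("scenea",(205,275,330,410)),("topa",(140,220,290,380))): pr.draw(n,S+d*(.012+s),a,7,f"pics/{n}d.png",s=s-.004,hb=0)
for n in("scene","top"):
    print(n,[(np.round(x["xy"],1),round(x["p"],2)) for x in robot.tip_of("ring_narrow_center",n)],[(np.round(x["xy"],1),round(x["p"],2)) for x in robot.tip_of("ring_wide_center",n)])
E
```

```text
t 18.9 tcp w,x,y mm [197.7    1.07  -1.68] F w,x,y [-0.2 -0.3  0.3] M [-0.06  0.5   0.03] gw 0.0598 q [-1.05  0.37  1.93  0.88  0.7  -0.13] rot [ 0.0032 -0.0015  0.0003]
scene [(array([271.8, 280.5]), 0.94)] [(array([357.7, 231.5]), 0.79), (array([348.5, 361.7]), 0.59), (array([267.4, 247.7]), 0.51), (array([352.5, 226.9]), 0.35)]
top [] [(array([422.9, 302.9]), 0.88), (array([331.7, 181.6]), 0.72), (array([224.9, 231.6]), 0.56)]
```

View pics/scenea.png

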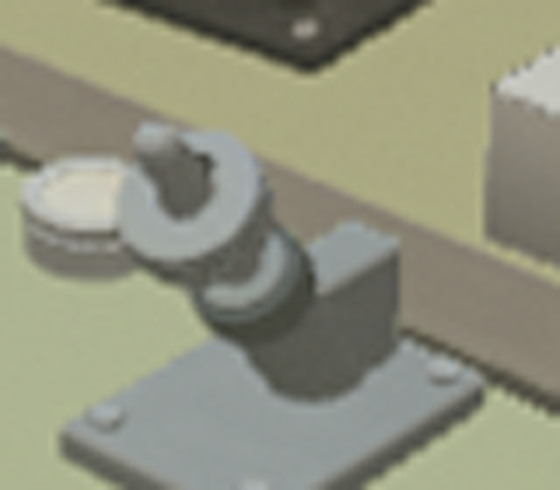

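View pics/scenead.png

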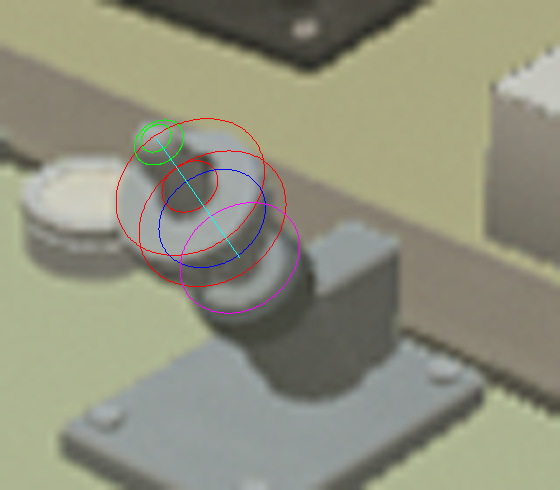

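View pics/topad.png

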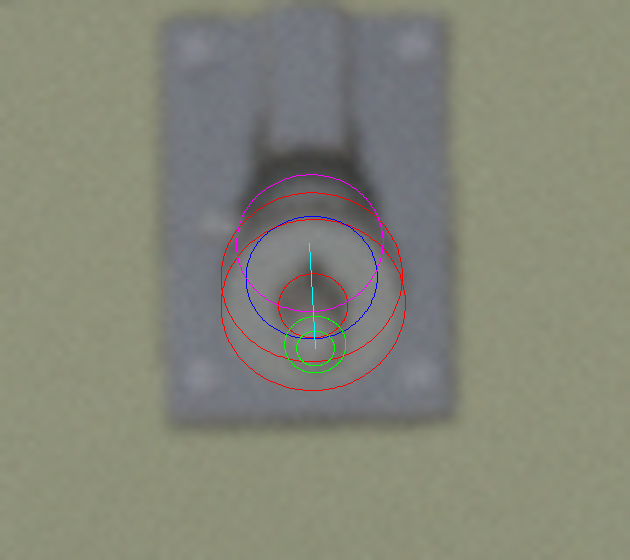

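```bash
python3 - <<'E'
from pr import *
S=np.array([.5973,-.317,.062])
for a,b,(v0,v1,u0,u1),(V0,V1,U0,U1) in (("scene0","scenea",(229,243,352,367),(225,240,347,368)),("top0","topa",(172,186,326,343),(170,196,320,350))):
    c=load(a);im=c["color"][v0:v1,u0:u1];hsv=cv2.cvtColor(im,cv2.COLOR_RGB2HSV);m=(hsv[...,1]>110)&(hsv[...,0]>14)&(hsv[...,0]<30)
    wb=((cloud(c)[v0:v1,u0:u1]-S)@d)[m]
    Y=cloud(load(b))[V0:V1,U0:U1]-S;w=Y@d;r=np.hypot(Y@ex,Y[...,1]);q=w[(r>.0125)&(r<.0175)&(w>.025)&(w<.05)]
    h=np.histogram(q*1000,bins=np.arange(25,50,1))
    print(a,np.median(wb)*1000,np.median(q)*1000,np.median(q[(q>np.percentile(q,40))])*1000,h[0])
    P=Y[(r>.011)&(r<.017)&(abs(w-np.median(q))<.003)];n=np.linalg.svd(P-P.mean(0))[2][2];print(" tilt deg",np.degrees(np.arccos(abs(n@d))),len(P))
E
```

```text
scene0 24.079532117808256 36.17028483949038 37.055642420558826 [ 1  0  0  0  0  0  0  1  6 14 19 21 16 10  2  0  0  0  0  0  0  0  0  0]
 tilt deg 1.8679282910852775 98
top0 24.85021964582168 37.20167664194067 38.02878551424313 [ 0  0  0  0  0  0  0  1  2  5 27 41 43 38 13  3  0  0  0  0  0  0  0  0]
 tilt deg 0.7217150340368322 190
```

```bash
python3 - <<'E'
from rig import robot
print(robot.hand_in())
E
```

```text
the job is handed in; nothing more can be done
None
```

I slid the plain steel ring with the 15 mm hole onto the empty holder's peg and pressed it down until the keeper latched. Then I let go, backed the arm clear and handed the job in at about 19 s. I got no verdict, so the checks below are my own.

- **Push:** it rode over the keeper at about 2–3 N and met the seat at about 29.3 mm (finger tip measured out from the socket). I pressed about 7 mm, to about 13 N.
- **Latch by feel:** backing off while still gripping, the ring stopped moving out about 4 mm below first seat contact. The push on it fell away there.
- **Latch by camera depth:** the ring's top face is 12.1 mm (scene) and 12.35 mm (top) above where the free seat was. A latched ring should read 12 mm and an unlatched one 16 mm.
- **Alignment:** the ring is tilted 0.7° to 1.9° from the peg's axis, and the scene picture shows the keeper nib above it.
- **Other ring:** I never touched the narrow ring. The scene camera found it within about 2 pixels of its first position, which is noise. The top camera's network missed it in the last picture, so only one camera confirms that.
- **Disagreements:** the two cameras and the arm's own position differed by 1–2 mm. I aligned the ring to the peg in the pictures instead and felt no contact on entry. The gripper read about 38.4 mm on the 40 mm ring, and I could not explain that.

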